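# Blank off an inlet stub for a leak test

### The job

Blank off the cylinder head's inlet for its leak test: slide the blanking cap over the barbed stub until its open rim is fully home against the flange, then turn its worm-drive clamp screw clockwise until the band is snug. After that, slide the steel catch on the tester fully aside and press the button it uncovered to start the test. Leave the cap clamped and the catch open, and do not disturb the other things on the bench.

Things in the scene. Friction and masses are not known exactly. Their poses are not given: they have to be found in the camera images.
- stub_seat (a point): Centre of the flange face of the fixed aluminium cylinder head, where the barbed stub begins. The stub is level, its axis 100 mm above the table, 57 mm in diameter over its barbs, 45 mm long, and points along this point's -x axis (roughly towards the robot); z is up. The flange is 72 mm across.
- head: The cylinder head on its stand, fixed; origin on the table under stub_seat, same axes. The head starts 25 mm behind the flange face, is 120 mm wide and reaches 130 mm above the table. Under the stub the stand has a flat rest, 60 mm wide, its top 60.5 mm above the table, reaching 105 mm out from the flange face (-x): the fitted cap stands on it, its bore axis then 1.5 mm below the stub's.
- cap: The loose blanking cap: a black plastic cup, 84 mm long and 70 mm across, with a steel worm-drive band, about 0.5 kg, on a flat foot 46 mm wide. Origin on its underside, below the bore axis; x to the open end, y to the side of the screw, z up. The bore, 62 mm in diameter and 48 mm deep, goes on the stub with 2.5 mm to spare all round. The screw housing reaches out to y = 71 mm.
- cap_lug (a point): Centre of the black grip lug on top of the cap, axes as for the cap: 39 mm behind (-x) its origin and 92 mm above its underside. The lug is a plate 26 mm along x and 14 mm along y (grip it across y), upright, its top 20 mm above this point, its free part reaching 20 mm below it. The open rim is 67 mm ahead (+x), the bore axis 54 mm below.
- cap_rim (a point): Centre of the cap's open rim, on the bore axis, 28 mm ahead (+x) of the cap's origin and 38 mm above its underside, axes as for the cap. Fully home it lies at the flange face (stub_seat), with its x axis along stub_seat's x axis.
- cap_wing (a point): Centre of the upright steel thumb wing on the clamp screw: 55 mm ahead (+x), 60 mm to the +y side and 6 mm above the lug point. The wing is 40 mm along this point's x, 10 mm along its y (grip it across y), 32 mm tall; it turns about the vertical through this point. The top of the cap's band lies 24 mm below this point.
- cap_screw (a joint): Clamp screw angle: 0 slack (wing parallel to the cap's axis), grows clockwise seen from above, stop at 1.4 rad. It takes 0.05 to 0.1 N m and stays where it is left. 1 rad drives the clamping shoe 6 mm into the bore, so the cap goes on only with the screw slack (below 0.2). On the stub the band is snug only near the end, from about 1.2 rad on; turning on to the stop is best.
- cap_shoe (a joint): How far (m) the sprung clamping shoe inside the band is pushed back by the stub: 0 while loose, over 0.0012 when the band is snug, 0.002 to 0.003 at the screw's stop.
- catch_tab (a point): Centre of the upright steel tab of the sliding safety catch on the tester. The tab is 30 mm along x, 10 mm along y, 42 mm tall; this point is 98 mm above the table. The catch's flat plate (80 x 60 x 4 mm) has its top 22 mm below this point. The catch slides along this point's +y to open.
- catch (a joint): How far (m) the catch is slid open along +y: 0 shut over the button, 0.065 fully open. About 2 N of friction; it stays where it is left.
- start_button_top (a point): Top centre of the round black push button on the fixed grey tester box (150 x 190 x 50 mm), 34 mm in diameter, 68 mm above the table, between two rails 62 mm apart (along x) whose tops are 71 mm above the table. Axes as for catch_tab. The shut catch covers it: the tab's centre is then 20 mm along +y from the button's centre.
- start_button (a joint): Travel (m) of the button: 0 out, 0.006 fully pressed, which takes about 5 N; springs back.
- pulley: Bystander: bare aluminium belt pulley, 90 mm across, 42 mm tall, standing on its face; origin at the centre of its underside.
- roller: Bystander: painted turned roller with a small pin on top, 68 mm across, 80 mm tall; origin at the centre of its underside.
- spray_can: Bystander: bare metal spray can, 60 mm across, 170 mm tall; origin at the centre of its underside.
- wrench: Bystander: steel wrench lying flat, 180 mm long; origin at its middle, on the table.
- screwdriver: Bystander: screwdriver lying flat, 200 mm long; origin at its middle, on the table.
- bearing: Bystander: steel bearing ring lying flat, 72 mm across, 22 mm tall; origin at the centre of its underside.
- bar_stock: Bystander: short upright piece of dark round bar, 44 mm across, 60 mm tall; origin at the centre of its underside.
There are look-alikes about, which are no part of the job. Leave any red look-alike of the cap alone.

How it is judged:
By the outcome, as a careful person would: the job done as asked, in the order asked, and still so for the second after the job is handed in, with the robot touching nothing.
It also fails if it takes over 72 s, if anything falls off the work surface, if the arm or the gripper's body presses on something with over 40 N, if the wrist force passes 120 N, or if a joint passes its speed limit or range.

### The arm

A 6-joint arm with a two-finger parallel gripper is mounted at the origin on the work surface. World frame = base frame: x ahead of the robot, y to its left, z up, the work surface at z = 0. Lengths are in mm, angles in rad, forces in N, time in s.
With the tool pointing down it reaches from about 275 to 750 mm from the base axis. Payload 10.2 kg.
Tool frame: the origin (TCP) lies between the finger pads; the fingertips stand 17 mm ahead of it and the grasp point (between the pads) lies 2 mm behind it (tips_ahead is the distance from the TCP to the fingertips, in mm); z points along the fingers, y is the line along which they close (so a half turn about z gives the same grasp; the last joint's range is limited). The gripper opens to 85 mm and grips with 20 to 120 N. Pads are 22 mm wide; open, the fingers measure 114 mm over their backs; the gripper's body (76 mm by 85 mm) begins 54 mm behind the grasp point. The pads swing forward as they close: fully open they stand 13 mm farther back than shut.
Start: joints at [1.086, 0.313, 1.498, -0, 1.331, -0.223], TCP at [135.893, 507.114, 212.294] pointing down, gripper open.
Joint ranges: [-2.94, 2.94], [-0.97, 2.17], [0.19, 2.56], [-1.23, 4.37], [0.02, 3.11], [-2.88, 2.88]. Speed limits (rad/s): [2.39, 2.39, 3.01, 3.14, 3.14, 3.14].

### API

Orientations are given as a unit quaternion [w, x, y, z].
In Python, from rig import sense, capture, finish_job, boxes_of, tips_ahead gives the robot as it stands.
- The arm moves only by the tool drive_tool, never from a script. Its argument "commands" is text: rows parted by semicolons, each of 7 numbers parted by spaces: the shift along the world's x, y, z in units of 0.1 m (1.0 is 0.1 m), then the turn, a rotation vector about the world's x, y, z in units of pi/4 rad (1.0 is pi/4 rad), then the opening in per cent of the stroke, from 0 (shut) to 100 (fully open). A call has 1 to 20 rows; each row shifts and turns the commanded pose from where the row before left it; what a row does not reach is not made up. A row lasts 1/12 s, in which the tool goes at most 41.7 mm and 7.16 degrees, less where a joint would pass 70% of its speed; a pose out of reach is approached as far as the arm can. A call with a number of a shift or a turn outside -1 to 1 is refused whole. A call with a gripper value outside its range is refused whole. The fingers move at their own pace and stop on an object; "force" is the grip in N (left out, the last holds). Time passes only in rows, so rows that do not move let the fingers close. It gives the time, the measured TCP pose, the force, the opening and the grip force at its end, in the units of the state.
- sense(): the state, without advancing time (a new reading comes with each control period).
- capture(name): name is "scene" or "top"; returns a dict with "pixels" (480x640x3 uint8, blue, green, red), "fov_y" (degrees; the focal length in pixels is half the picture's height over the tangent of half this angle, whatever the lens; pixels are square), "cx", "cy" (the principal point, pixels), "position" and "attitude" of the camera in the world. Camera axes: x right, y down, z forward; pixel columns grow to the right and rows downward; lengths in mm; the calibration is good to about 2 mm. A picture is of the moment at which its call begins. There is no depth.
- finish_job(): hands the job in; it is judged then, once.
Trained networks look in a picture, given as the dict that the camera call returned (one of the last four; its "shot" number tells which), for a name from the list of things; names that differ only in an ending like _2 or _b are one class to them, and where a whole thing is asked for, a point or a joint stands for the part that bears it (a point fixed in the world has none). Each returns a list of dicts, best first, with "confidence" (0 to 1); they miss things now and then, are a little off and sometimes report something else, mostly with a low value. They report only what shows in the picture. A call takes as long as a camera call. They do not tell look-alikes from the thing itself.
- boxes_of(picture, name): "position" ([column, row] in pixels, amid what is visible of it).
The state is a dict: "time_s": time; "joints": joint angles; "dq": joint speeds; "tau": joint torques, N m; "eef_pos": TCP position; "ee_rot": TCP orientation; "force": force on the tool from outside, world axes, zero at the start; "wrist_torque": the same for the moment, N m; "grip_width": opening from 0.0 (shut) to 1.0 (fully open); "grip_force": force on a finger pad.
Only numpy, scipy, OpenCV 4.12 (cv2) and the standard library are available. Lean on these libraries where they do the work, as an engineer would, in place of code of your own. Each camera call takes 0.05 s, during which the arm holds its last target. There are 200 camera calls.

## Working session

There is one attempt and no reset: what is moved stays moved. The work goes in short steps, Python scripts to look and compute and a tool call to move; the robot and the scene stay as the last step left them, time stands still between calls to the robot, and variables do not carry over. Pictures are saved under pics/ and viewed, at most 10 in all, crops included, and the job is handed in when it is done.

Besides the shell and the picture viewer there is one more tool, called as name(argument=value, ...), one argument or row to a line, values as JSON. drive_tool: Moves the arm, as the interface text tells. Shifts and turns lie within -1 to 1; 1 stands for 0.1 m of shift or pi/4 rad of turn. Its arguments: {"type":"object","properties":{"commands":{"type":"string"},"force":{"type":"number"}},"required":["commands"]}

```bash
mkdir -p pics; ls
cat > h.py <<'E'
import numpy as np, cv2, json
from scipy.spatial.transform import Rotation as R
from rig import *
def cam(c):
    a=np.array(c["attitude"],float)
    M=a if a.shape==(3,3) else R.from_quat(a,scalar_first=True).as_matrix()
    f=240/np.tan(np.radians(c["fov_y"])/2)
    return np.array(c["position"],float),M,f
def ray(c,uv):
    p,M,f=cam(c); d=M@np.array([(uv[0]-c["cx"])/f,(uv[1]-c["cy"])/f,1]); return p,d/np.linalg.norm(d)
def onz(c,uv,z):
    p,d=ray(c,uv); return p+d*(z-p[2])/d[2]
def proj(c,P):
    p,M,f=cam(c); q=(np.atleast_2d(P)-p)@M; return q[:,:2]/q[:,2:]*f+[c["cx"],c["cy"]]
E
python3 - <<'E'
from h import *
for n in("scene","top"):
    c=capture(n); cv2.imwrite(f"pics/{n}0.png",c["pixels"])
    print(n,{k:v for k,v in c.items() if k!="pixels"})
    for o in("stub_seat","head","cap","cap_lug","cap_rim","cap_wing","catch_tab","start_button_top","pulley","roller","spray_can","wrench","screwdriver","bearing","bar_stock"):
        try:
            print(o,[(np.round(b["position"]).tolist(),round(b["confidence"],2)) for b in boxes_of(c,o)][:4])
        except Exception as e: print(o,e)
print(sense())
E
```

```text
pics
scene {'fov_y': 56.05033019612654, 'cx': 324.2245759838146, 'cy': 237.24639071353334, 'position': array([1226.74966923,  288.92727392,  710.17281711]), 'attitude': array([-0.2346854 ,  0.49934321,  0.75261184, -0.35938078]), 'shot': 1}
stub_seat [([320.0, 316.0], 0.71)]
head [([320.0, 320.0], 0.68), ([137.0, 261.0], 0.53)]
cap [([487.0, 285.0], 0.56), ([479.0, 230.0], 0.56), ([417.0, 336.0], 0.45)]
cap_lug [([477.0, 233.0], 0.94), ([486.0, 287.0], 0.93)]
cap_rim [([479.0, 233.0], 0.9), ([487.0, 284.0], 0.63)]
cap_wing [([508.0, 223.0], 0.72), ([502.0, 284.0], 0.63)]
catch_tab [([223.0, 192.0], 0.96), ([320.0, 320.0], 0.71), ([469.0, 356.0], 0.49)]
start_button_top [([418.0, 338.0], 0.75)]
pulley []
roller [([417.0, 336.0], 0.6), ([468.0, 360.0], 0.41), ([321.0, 318.0], 0.2)]
spray_can [([467.0, 359.0], 0.62)]
wrench [([351.0, 239.0], 0.82), ([322.0, 321.0], 0.17)]
screwdriver [([136.0, 258.0], 0.73), ([210.0, 280.0], 0.34)]
bearing [([393.0, 248.0], 0.91), ([417.0, 338.0], 0.72)]
bar_stock [([297.0, 220.0], 0.57)]
top {'fov_y': 44.196192913232395, 'cx': 329.0774461013297, 'cy': 
[... 932 characters left out ...]
 'joints': array([ 1.08562527e+00,  3.12888305e-01,  1.49771080e+00, -3.37995919e-05,
        1.33102173e+00, -2.23373435e-01]), 'dq': array([ 3.91152162e-04, -3.14444749e-04, -4.05498080e-05,  1.27050253e-04,
        4.19750550e-04, -1.15631560e-04]), 'tau': array([-8.97485307e-06, -4.12167978e+01, -2.59894699e+01, -2.00531713e-04,
        5.60360786e-04,  9.32912371e-06]), 'eef_pos': array([135.88319752, 507.10347633, 212.29609428]), 'ee_rot': array([ 1.05094704e-05,  1.30521338e-01,  9.91445500e-01, -1.89082989e-05]), 'force': array([-0.31363689, -0.06730791, -0.05227879]), 'wrist_torque': array([-0.03464295, -0.00654635,  0.02776793]), 'grip_force': 0.0, 'grip_width': 0.9982117009254228}
```

View pics/scene0.png

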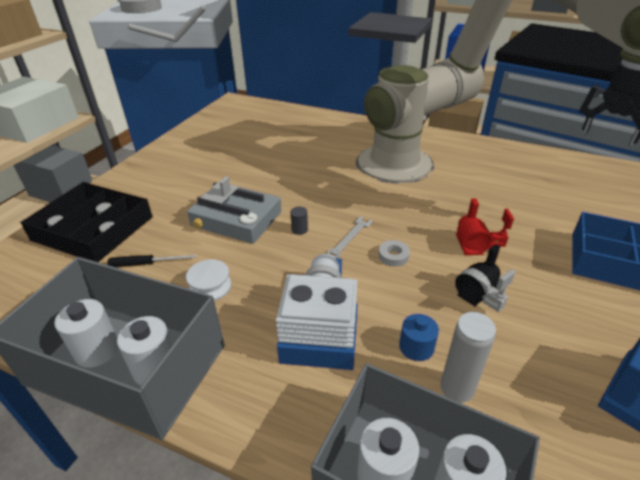

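View pics/top0.png

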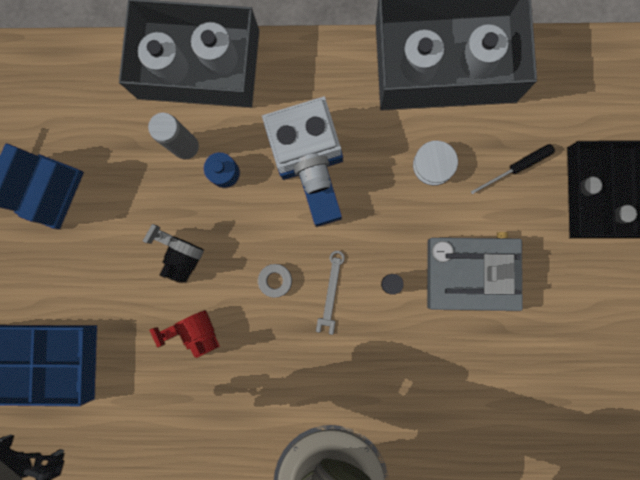

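The scene view shows the black cap near (483,285), the stub near (325,265), and the tester at (235,210). In the top view the cap is at (175,255), the stub at (315,175), and the tester at (475,273) with its tab at about (499,275). I'll zoom in for the details.

Run:
```python
import cv2,numpy as np
t=cv2.imread("pics/top0.png");s=cv2.imread("pics/scene0.png")
def cr(im,x,y,w,h,k):
    o=cv2.resize(im[y:y+h,x:x+w],None,fx=k,fy=k,interpolation=cv2.INTER_CUBIC)
    for i in range(0,w,10): 
        cv2.line(o,(i*k,0),(i*k,6 if (x+i)%50 else 16),(0,255,255),1)
    for i in range(0,h,10): cv2.line(o,(0,i*k),(6 if (y+i)%50 else 16,i*k),(0,255,255),1)
    return o
# 800x600: cells 400x300
a=np.vstack([np.hstack([cr(t,140,220,80,60,5),cr(t,260,140,100,75,4)[:300,:400]]),
 np.hstack([cr(t,425,232,100,75,4),cr(s,445,245,80,60,5)])])
cv2.imwrite("pics/crop1.png",a)
b=np.vstack([np.hstack([cr(s,180,170,100,75,4),cr(s,270,240,100,75,4)])]);cv2.imwrite("pics/crop2.png",b)
```

```text
(no output)
```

View pics/crop1.png

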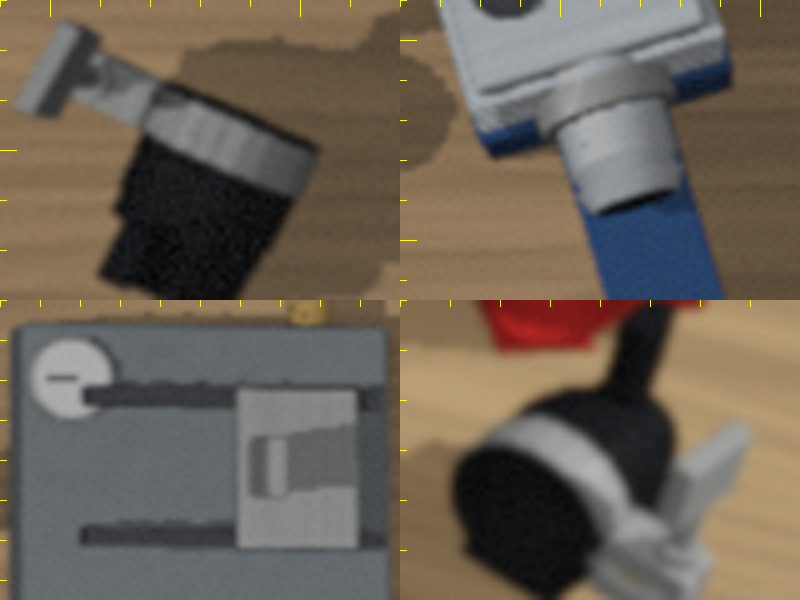

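View pics/crop2.png

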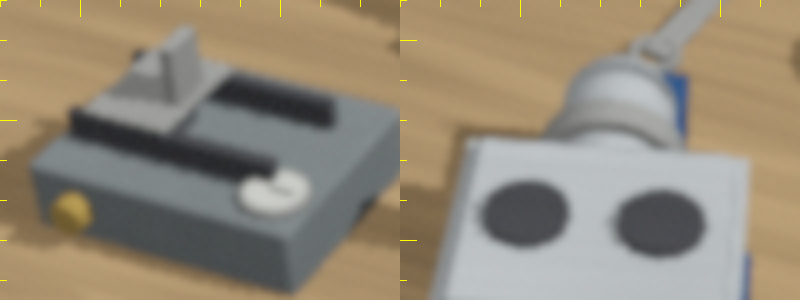

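The crops show the black cap's screw wing slack and the stub pointing down-right in the top view. The tester's tab top is at (494,274) and its plate corners are at about (484,254) to (514,294). Next I'll fit the poses by silhouette and point fits.

```bash
cat > fit.py <<'E'
from h import *
from scipy.optimize import minimize
def box(x0,x1,y0,y1,z0,z1): return np.array([[x,y,z] for x in(x0,x1) for y in(y0,y1) for z in(z0,z1)],float)
def cyl(x0,x1,zc,r):
    a=np.linspace(0,2*np.pi,40); return np.array([[x,r*np.cos(t),zc+r*np.sin(t)] for x in(x0,x1) for t in a])
CAP=[cyl(-56,28,38,35),box(-56,28,-23,23,0,20),box(-52,-26,-7,7,60,112),box(-4,36,55,65,82,114),box(6,26,25,71,55,72),box(12,20,55,65,70,90)]
HEAD=[cyl(0,25,100,36),cyl(-45,0,100,28.5),box(-105,0,-30,30,0,60.5),box(25,100,-60,60,0,130)]
def place(pts,p): c,s=np.cos(p[2]),np.sin(p[2]); return pts@np.array([[c,s,0],[-s,c,0],[0,0,1]])+[p[0],p[1],p[3] if len(p)>3 else 0]
def mask(c,parts,p,up=4):
    m=np.zeros((480*1,640*1),np.uint8)
    for q in parts:
        h=cv2.convexHull(proj(c,place(q,p)).astype(np.float32))
        cv2.fillConvexPoly(m,np.round(h*16).astype(np.int32),255,cv2.LINE_AA,4)
    return m.astype(float)/255
def nonwood(im):
    b,g,r=[im[...,i].astype(float) for i in range(3)]
    s=(r-b)/(r+b+1); return np.clip((0.17-s)/0.06+.5,0,1)*(s>-9)
def seg(c,roi):
    m=nonwood(cv2.GaussianBlur(c["pixels"],(3,3),0)); w=np.zeros_like(m); x,y,X,Y=roi; w[y:Y,x:X]=1; return m,w
def fit(views,parts,p0,sc=(8,8,.08)):
    def cost(p): return sum((w*(mask(c,parts,p)-m)**2).sum() for c,m,w in views)
    best=None
    for k in range(4):
        r=minimize(cost,p0,method="Nelder-Mead",options=dict(initial_simplex=np.vstack([p0]+[np.array(p0)+np.eye(3)[i]*sc[i]*(-1)**k*(1 if k<2 else .4) for i in range(3)]),xatol=.05,fatol=.05))
        if best is None or r.fun<best.fun: best=r
        p0=best.x
    return best.x,best.fun
E
cat > m1.py <<'E'
from fit import *
c1=capture("scene");c2=capture("top")
v1=(c1,*seg(c1,(452,246,520,312)));v2=(c2,*seg(c2,(138,215,210,290)))
r=c1["pixels"].astype(int); red=(r[...,2]>2*r[...,0]); v1[2][cv2.dilate(red.astype(np.uint8),np.ones((3,3)))>0]=0
l=onz(c2,(175,257),80); w=onz(c2,(151.2,233.2),114)
d=w-l; yaw=np.arctan2(d[1],d[0])-np.arctan2(60,55); p0=[l[0]+39*np.cos(yaw),l[1]+39*np.sin(yaw),yaw]
print("cap0",p0)
res={}
for n,vs in(("both",[v1,v2]),("top",[v2]),("scene",[v1])):
    p,f=fit(vs,CAP,p0); print("cap",n,p.round(3),round(f,1)); res.setdefault("cap",p)
print("wing top pts", [onz(c2,q,114).round(1)[:2].tolist() for q in((151.2,233.2),(146.2,241.2),(156.4,225.6))], "model",place(np.array([[16,60,114],[-4,60,114],[36,60,114.]]),res["cap"]).round(1)[:,:2].tolist())
h2=(c2,*seg(c2,(290,162,350,232)));h1=(c1,*seg(c1,(300,258,350,285)))
a=onz(c2,(328.5,222),60.5);b=onz(c2,(312.5,172),100)
yaw=np.arctan2(b[1]-a[1],b[0]-a[0]);p0=[b[0],b[1],yaw];print("head0",p0)
for n,vs in(("top",[h2]),):
    p,f=fit(vs,HEAD,p0); print("head",n,p.round(3),round(f,1)); res.setdefault("head",p)
tab=onz(c2,(494.25,274),119)
cor=[onz(c2,q,76)[:2] for q in((483.75,254),(514.5,254),(514.5,294),(484.2,294))]
print("tab",tab.round(1),"plate",np.round(cor,1).tolist(),np.mean(cor,0).round(1))
P=boxes_of(c1,"catch_tab")[:1];print(P,proj(c1,[tab-[0,0,21]]))
for n,c,rs in(("t",c2,(140,215,220,165)),("s",c1,(270,170,260,150))):
    im=c["pixels"].copy()
    k=3; x,y,w_,h_=rs; o=cv2.resize(im[y:y+h_,x:x+w_] if n=="s" else im[140:310,140:360],None,fx=k,fy=k,interpolation=cv2.INTER_CUBIC)
    off=np.array([x,y]) if n=="s" else np.array([140,140])
    for parts,p in((CAP,res["cap"]),(HEAD,res["head"])):
        for q in parts:
            hh=cv2.convexHull(((proj(c,place(q,p))-off+.5)*k).astype(np.float32)).astype(int); cv2.polylines(o,[hh],True,(0,255,0),1)
    cv2.imwrite(f"pics/ov_{n}.png",o)
a=cv2.imread("pics/ov_t.png");b=cv2.imread("pics/ov_s.png")
print(a.shape,b.shape)
E
python3 m1.py
```

```text
cap0 [np.float64(512.6594281228602), np.float64(316.00736860137397), np.float64(-0.1238554860846095)]
cap both [ 4.80400e+02  3.17894e+02 -4.68000e-01] 878.1
cap top [ 4.83821e+02  3.15017e+02 -3.69000e-01] 263.0
cap scene [480.954 319.643  -0.587] 535.0
wing top pts [[520.0, 360.0], [503.9, 369.7], [535.3, 349.9]] model [[521.7, 364.2], [503.9, 373.3], [539.6, 355.2]]
head0 [np.float64(646.1552185797116), np.float64(38.23412982674664), np.float64(0.3130075128679276)]
head top [6.53063e+02 3.93400e+01 2.99000e-01] 70.5
tab [ 441.1 -318.8  119. ] plate [[482.2, -308.9], [482.4, -370.7], [401.8, -369.2], [401.5, -308.6]] [ 441.9 -339.3]
[{'position': [222.9, 190.7], 'confidence': 0.83}] [[225.26638398 185.07309921]]
(510, 660, 3) (450, 780, 3)
```

View pics/ov_t.png

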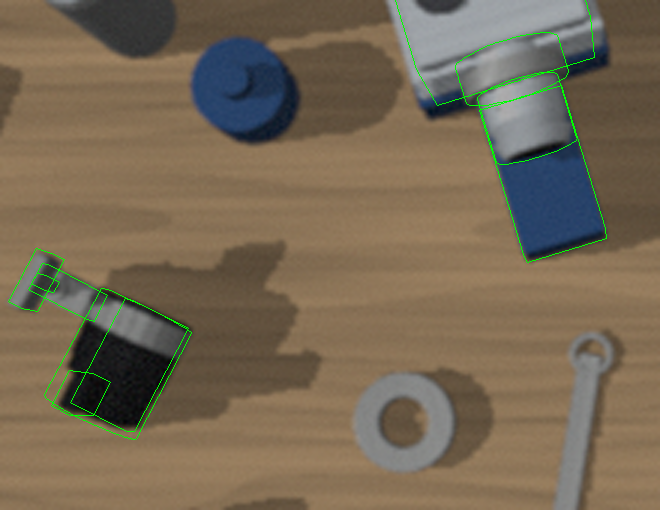

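View pics/ov_s.png

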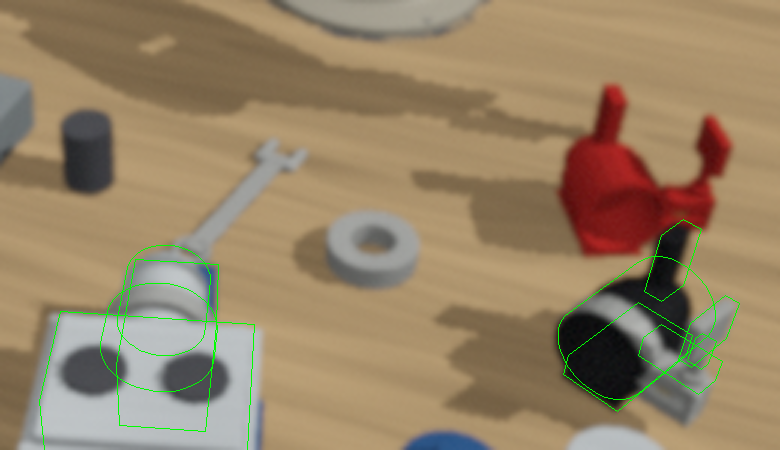

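The overlays match the lug, wing, rest and stub ends. The cap body is narrower at the back than I modelled, which skews the fit. I'll move closer first and refine from there.

drive_tool(
  commands="0.3 -0.15 0 0 0 0 100;0.3 -0.15 0 0 0 0 100;0.3 -0.15 0 0 0 0 100;0.3 -0.15 0 0 0 0 100;0.3 -0.15 0 0 0 0 100;0 0 0 0 0 0 70;0 0 0 0 0 0 70",
  force=60,
)

```text
time_s: 2.33
eef_pos: [286.9, 431.5, 212.2]
ee_rot: [-0.0, 0.132, 0.991, -0.0]
force: [0.0, 1.1, -0.2]
grip_width: 0.746
grip_force: 0.0
```

```bash
cat > m2.py <<'E'
from fit import *
c1=capture("scene");c2=capture("top")
cv2.imwrite("pics/s2.png",c1["pixels"]);cv2.imwrite("pics/t2.png",c2["pixels"])
# lens check: robot base axis projected
print("base px",proj(c2,[[0,0,0]]),proj(c1,[[0,0,0]]), "tcp px top/scene",proj(c2,[sense()["eef_pos"]]),proj(c1,[sense()["eef_pos"]]))
def cr(im,x,y,w,h,k): return cv2.resize(im[y:y+h,x:x+w],None,fx=k,fy=k,interpolation=cv2.INTER_CUBIC)
o=np.zeros((600,800,3),np.uint8)
o[:420,:390]=cr(c2["pixels"],140,220,65,70,6);o[:450,390:798]=cr(c1["pixels"],452,240,68,75,6)
o[450:,400:400+264]=cr(c1["pixels"],296,248,66,37,4)[:148].repeat(1,0) if 0 else np.pad(cr(c1["pixels"],296,248,66,37,4),((0,2),(0,0),(0,0)))
o[420:420+148,:208]=cr(c2["pixels"],288,160,52,37,4)
cv2.imwrite("pics/crop3.png",o)
E
python3 m2.py
```

```text
base px [[331.38038571 483.55246408]] [[393.89157943 162.22585627]] tcp px top/scene [[ 90.2336272  357.68769742]] [[565.31087394 175.94501519]]
```

View pics/crop3.png

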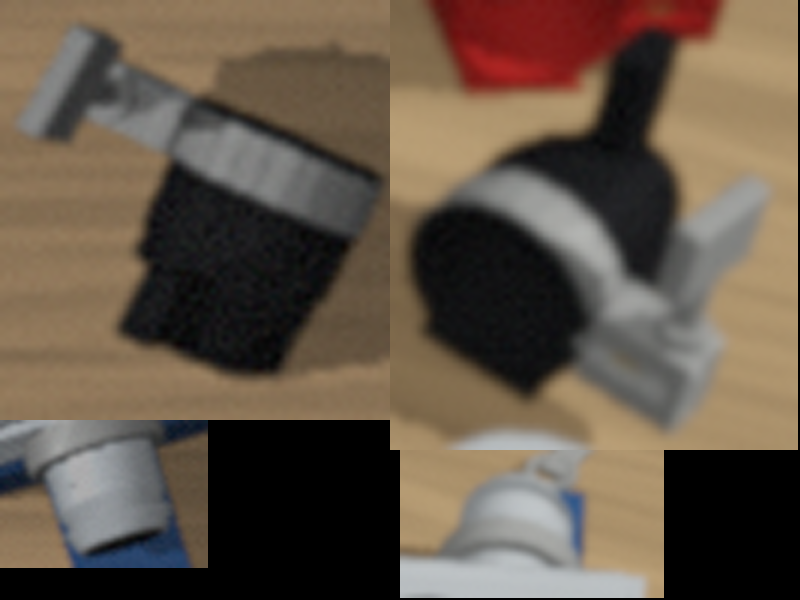

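Run:
```python
from h import *
c1=capture("scene");c2=capture("top")
T=lambda x,y:(140-.5+(x+.5)/6+.0,220-.5+(y+.5)/6)
S=lambda x,y:(452-.5+(x-390+.5)/6,240-.5+(y+.5)/6)
def ang(a,b,z): d=onz(c2,T(*b),z)-onz(c2,T(*a),z); return np.arctan2(d[1],d[0])
print("lug edge",ang((120,330),(152,258),112),"band",ang((165,160),(350,240),73)+np.pi/2,ang((195,105),(378,180),73)+np.pi/2,"wing",ang((20,128),(80,28),114),ang((45,135),(100,40),114))
l=onz(c2,T(155,302),112);w=onz(c2,T(60,82),114);print("lug",l,"wing",w,w-l)
yaw=-.42; Rm=np.array([[np.cos(yaw),-np.sin(yaw)],[np.sin(yaw),np.cos(yaw)]])
print("wing in lug frame (55,60)",Rm.T@(w-l)[:2])
print("scene lug top",proj(c1,[l]),"seen ~",S(650,30),"wing top",proj(c1,[w]),"seen ~",S(735,207))
```

```text
lug edge -0.40003727046018067 band -0.3995292143352527 -0.3817208806402428 wing -0.5225844979146279 -0.506903204976184
lug [446.74082459 330.072186   112.        ] wing [519.92078963 363.29103447 114.        ] [73.17996504 33.21884847  2.        ]
wing in lug frame (55,60) [53.27448402 60.17165885]
scene lug top [[493.85563369 246.5902317 ]] seen ~ (494.9166666666667, 244.58333333333334) wing top [[507.45390927 273.15653044]] seen ~ (509.0833333333333, 274.0833333333333)
```

drive_tool(
  commands="0.32 -0.202 0 0 0 -0.033 60;0.32 -0.202 0 0 0 -0.033 60;0.32 -0.202 0 0 0 -0.033 60;0.32 -0.202 0 0 0 -0.033 60;0.316 -0.202 0 0 0 -0.033 60;0 0 -0.3 0 0 0 60;0 0 -0.3 0 0 0 60;0 0 -0.3 0 0 0 60;0 0 -0.25 0 0 0 60;0 0 0 0 0 0 60;0 0 0 0 0 0 60",
  force=60,
)

```text
time_s: 3.45
eef_pos: [444.8, 331.7, 97.3]
ee_rot: [-0.001, 0.194, 0.981, -0.0]
force: [0.4, -0.2, 0.9]
grip_width: 0.597
grip_force: 0.0
```

drive_tool(
  commands="0.015 -0.01 -0.01 0 0 0 60;0 0 0 0 0 0 0;0 0 0 0 0 0 0;0 0 0 0 0 0 0;0 0 0 0 0 0 0;0 0 0 0 0 0 0;0 0 0 0 0 0 0;0 0 0 0 0 0 0",
  force=70,
)

```text
time_s: 4.12
eef_pos: [447.0, 330.1, 96.4]
ee_rot: [0.0, 0.194, 0.981, -0.0]
force: [-0.3, -0.1, -0.1]
grip_width: -0.001
grip_force: 0.0
```

The gripper closed on nothing, so I'll take a picture.

Run:
```python
from h import *
c1=capture("scene");c2=capture("top")
def cr(im,x,y,w,h,k): return cv2.resize(im[y:y+h,x:x+w],None,fx=k,fy=k,interpolation=cv2.INTER_CUBIC)
o=np.hstack([cr(c2["pixels"],120,210,100,120,4),cr(c1["pixels"],440,190,100,120,4)])
for c,off,n in((c2,(120,210),0),(c1,(440,190),400)):
    for P in([446.7,330.1,112],[446.7,330.1,92],sense()["eef_pos"]):
        q=(proj(c,[P])[0]-off+.5)*4; cv2.circle(o,(int(q[0])+n,int(q[1])),3,(0,255,0),-1)
cv2.imwrite("pics/crop4.png",o); print(sense()["joints"])
```

```text
[ 4.25245705e-01  4.94048550e-01  1.55363764e+00 -6.01975947e-06
  1.09392819e+00 -7.54158352e-01]
```

View pics/crop4.png

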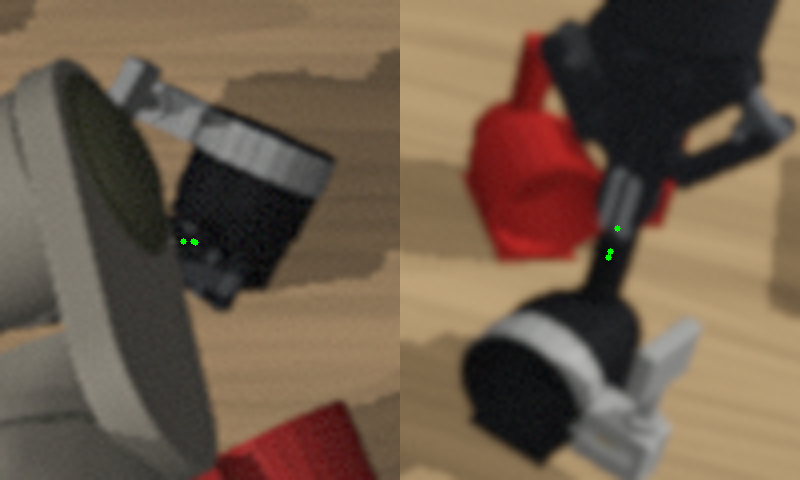

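Run:
```python
from h import *
c1=capture("scene"); a=cv2.imread("pics/s2.png"); b=c1["pixels"]
print("base/TCP",proj(c1,[sense()["eef_pos"],sense()["eef_pos"]-[0,0,17]]).round(1).tolist())
print("cols 482..507; before R channel / after R channel")
for y in range(226,274,2): print(y,' '.join('%3d'%v for v in a[y,482:508:2,2]),' | ',' '.join('%3d'%v for v in b[y,482:508:2,2]),' | ',' '.join('%3d'%v for v in b[y,482:508:2,0]))
print(tips_ahead)
try: print(tips_ahead())
except Exception as e: print(e)
print(sense())
```

```text
base/TCP [[492.1, 252.5], [490.2, 258.6]]
cols 482..507; before R channel / after R channel
226 124 113 141 170 173 174 174 173 173 172 153 102  90  |  127 104 103 113  59  26  22  22  26  22  20  24  22  |   23  25  49  68  40  27  27  26  29  26  26  27  26
228 151 122 119 154 169 171 171 174 173 169 138 101 112  |  155 127 121 148 119  34  24  25  27  25  23  22  23  |   28  22  40  84  72  31  27  28  30  28  26  25  28
230 158 152 130 129 158 162 165 164 158 141 109 112 150  |  162 156 135 131 134  44  27  26  26  24  24  24  24  |   34  29  30  56  78  33  33  30  30  28  28  28  27
232 125 131 131 126 124 133 141 137 124 114 123 136 159  |  131 135 137 131 104  46  66  55  26  25  25  23  23  |   24  25  28  33  46  43  71  57  31  29  28  27  26
234 106 103 102 112 111 134 158 148 130 116 125 136 152  |  109 106 108 112  78  55  82  61  58  32  24  25  39  |   20  18  21  18  24  57  86  65  61  36  27  26  24
236 108 101  93  90 105 121 150 160 156 151 144 143 153  |  113 104  98  84  51  63  72  60  80  48  26  36  94  |   20  15  17  17  30  66  75  63  84  52  29  30  30

[... 3055 characters left out ...]
able
{'time_s': 4.2667, 'joints': array([ 4.25254891e-01,  4.94102717e-01,  1.55363285e+00, -5.84639631e-06,
        1.09393252e+00, -7.54132886e-01]), 'dq': array([-0.00081936,  0.00143674, -0.00048208, -0.00114034,  0.00014776,
        0.00058928]), 'tau': array([ 4.24519778e-03, -4.66011643e+01, -2.31259024e+01, -8.35228752e-05,
        1.24151135e-03, -3.94587829e-06]), 'eef_pos': array([446.98674384, 330.10560586,  96.28022469]), 'ee_rot': array([-2.91651288e-05,  1.94456098e-01,  9.80911222e-01, -2.40566302e-05]), 'force': array([-0.10141833, -0.35824173,  0.79926152]), 'wrist_torque': array([0.05802648, 0.00433737, 0.0002428 ]), 'grip_force': 0.0, 'grip_width': -0.0016930718284400028}
```

drive_tool(
  commands="0 0 0 0 0 0 60;0 0 0 0 0 0 60;0 0 0 0 0 0 60;0 0 -0.05 0 0 0 60;0 0 -0.05 0 0 0 60;0 0 0 0 0 0 60",
  force=20,
)

```text
time_s: 4.77
eef_pos: [446.4, 329.8, 85.0]
ee_rot: [-0.001, 0.194, 0.981, -0.001]
force: [0.8, 0.3, -0.5]
grip_width: 0.6
grip_force: 0.0
```

Run:
```python
from h import *
c1=capture("scene"); b=c1["pixels"]; e=sense()["eef_pos"]; print(e,sense()["grip_width"])
cv2.imwrite("pics/s3.png",b)
yv=np.array([.3826,.9239,0])
for s in(25.5,-25.5): print("pad px (tip, tcp, +40)",proj(c1,[e+s*yv-[0,0,17],e+s*yv,e+s*yv+[0,0,40]]).round(1).tolist())
a=cv2.imread("pics/s2.png")
d=cv2.absdiff(a,b).max(2); 
def show(x0,x1,y0,y1):
    for y in range(y0,y1,2): print(y,''.join(' .:+*#@'[min(6,int(d[y,x])//20)]+'' for x in range(x0,x1)))
print("diff cols 465..530"); show(465,530,215,275)
```

```text
[446.58227679 329.91709771  85.45745706] 0.5990961558411433
pad px (tip, tcp, +40) [[500.1, 268.2], [502.1, 262.1], [507.0, 247.3]]
pad px (tip, tcp, +40) [[478.2, 256.6], [479.9, 250.6], [484.0, 235.8]]
diff cols 465..530
215       :+**#@@@@@*:   .:*@@@@@@@@@@@@@#*+:++#@@@@@@@@@@@@@@@@@##*:
217      .:*##@@@@@@#:..:*@@@@@@@@@@@@@@#*++:+++*@@@@@@@@@@@@@@@@@#**
219       :#@@@@@@@@@@##@@@@@@@@@@@@@@@@#*++++:++*##@@@@@@@@@@###@@##
221       .+#@@@@@###@@@@@@@@*+::+*###@@@#*++++++**#@@@@@@@#+:...+##@
223         .::*#@@#***#@@@*:.      ..:+*##*++++**##@@@@@@#+.    .+#@
225             .+###***##*:             .::::++**#@@@@@@@#+.    :*##
227              :*@@#****+:.               .:+**#@@@@@@@@#:.    :*#@
229              :*##*****+.                .:*@@@@@@@@@@@*.      :*@
231              :*+++*##*:                 .:*@@@@@@@@@@@*.     :*@@
233             .:::+:++++.                  .+#@@@@@@@@@@*:   .:#@@@
235             .::+::++:.                    :*#@@@@@@@@@#+...+#@@@@
237            .:::::+++:.                    .+#@@@@@@@@@@@###@@@@@@
239            .::+:+++:.            
[... 456 characters left out ...]
                                        :++*#@@#*:                
255                                       .:+++**+:                  
257                                         ...                      
259                                                                  
261                                                                  
263                                                                  
265                                                                  
267                                                                  
269                                                                  
271                                                                  
273
```

drive_tool(
  commands="0 0 0 0 0 0 0;0 0 0 0 0 0 0;0 0 0 0 0 0 0;0 0 0 0 0 0 0;0 0 0 0 0 0 0;0 0 0 0 0 0 0",
  force=20,
)

```text
time_s: 5.32
eef_pos: [447.1, 330.2, 86.5]
ee_rot: [0.0, 0.194, 0.981, 0.0]
force: [-0.2, 0.3, 2.0]
grip_width: 0.156
grip_force: 20.3
```

drive_tool(
  commands="0 0 0 0 0 0 50;0 0 0 0 0 0 50;0 0 0 0 0 0 50;0 0 0 0 0 0 50;0 0 -0.1 0 0 0 50;0 0 -0.1 0 0 0 50;0 0 0 0 0 0 50;0 0 0 0 0 0 50",
  force=60,
)

```text
time_s: 5.98
eef_pos: [446.4, 329.9, 65.2]
ee_rot: [-0.001, 0.194, 0.981, -0.001]
force: [0.1, 0.3, 0.4]
grip_width: 0.496
grip_force: 0.0
```

Run:
```python
from h import *
c1=capture("scene");c2=capture("top"); b=c1["pixels"]; e=sense()["eef_pos"]; print(e,sense()["grip_width"],sense()["force"])
cv2.imwrite("pics/s4.png",b);cv2.imwrite("pics/t4.png",c2["pixels"])
a=cv2.imread("pics/s2.png")
d=cv2.absdiff(a,b).max(2); 
for y in range(215,285,2): print(y,''.join(' .:+*#@'[min(6,int(d[y,x])//20)]+'' for x in range(455,535)))
```

```text
[447.04058014 330.12907309  66.24667723] 0.5000400210619941 [ 0.09461696 -0.37184744  0.79984373]
215                :+***##@@@*:  .*@@@@@@@@@@@@@@@@#*++++#@@@@@@@@@@@@@@@@*.        
217                :*###@@@@@*:   :#@@@@@@@@@@@@@@#*++++++*#@@@@@@@@@@@@@#+.        
219                :*@@@@@@@@*:   .+#@@@@@@@@@@@@@#*+++:+++*#@@@@@@@@@@@@#+.        
221                :*@@@@@@@#+:    .*@@@@@@@@@@@@@@#*++::++**#@@@@@@@@@@@@*.        
223                :*@@@@@@@@*:.  .+#@@@@@@@@@@@@@@@#*+::+**##@@@@@@@@@@#*+:        
225                .*@@@@@@@@#+...+#@@@@@@@@@@@@@@@@#*++++**#@@@@@@@@@@@#*+::.      
227                .+#@@@@@@@@#*++*#@@@@@@@@@@@@@@@@**++***#@@@@@@@@@@@@@##**+:.    
229                 :*@@@@@@@@@@@##*####***##@@@@@@#**##@@@@@@@@@@#*+:::*#@@#**+++++
231                 .:+**##@##@@@@@##*+:. ..::++******#@@@@@@@@@@*:     :#@@@@###**+
233                     .:++********+:.          .+*#@@@@@@@@@@@#+.    .+#@@@@@@@@#*
235                        :++***++:..             .+#@@@@@@@@@@*:     .+#@@@@@@@@@*
237                        .+*+++++::.              :*##@@@@@@@#+. 
[... 1229 characters left out ...]
                                                               
269                                                                                 
271        .                                                                        
273      ...                                                                        
275   .....                                                                         
277  ...                                       .:.                                  
279 ..                              ...        ...                                  
281                                   ..                                            
283                               ..   ..
```

drive_tool(
  commands="0 0 0 0 0 0 0;0 0 0 0 0 0 0;0 0 0 0 0 0 0;0 0 0 0 0 0 0;0 0 0 0 0 0 0;0 0 0.05 0 0 0 0;0 0 0.15 0 0 0 0;0 0 0.25 0 0 0 0;0 0 0.25 0 0 0 0;0 0 0.2 0 0 0 0;0 0 0 0 0 0 0;0 0 0 0 0 0 0",
  force=80,
)

```text
time_s: 7.08
eef_pos: [446.8, 330.0, 155.9]
ee_rot: [0.0, 0.194, 0.981, 0.0]
force: [0.7, -0.4, -4.9]
grip_width: 0.148
grip_force: 78.3
```

drive_tool(
  commands="-0.05 -0.2 0 0 0 0.05 0;-0.05 -0.37 0 0 0 0.11 0;-0.05 -0.37 0 0 0 0.11 0;-0.05 -0.37 0 0 0 0.11 0;-0.05 -0.37 0 0 0 0.11 0;0 -0.37 0 0 0 0.11 0;0 -0.37 0 0 0 0.11 0;0 -0.37 0 0 0 0.11 0;0 -0.11 0 0 0 0.06 0;0.2 -0.08 0 0 0 0 0;0.3 -0.12 0 0 0 0 0;0.3 -0.12 0 0 0 0 0;0.2 -0.09 0 0 0 0 0;0 0 0 0 0 0 0;0 0 0 0 0 0 0;0 0 0 0 0 0 0",
)

```text
time_s: 8.42
eef_pos: [520.7, -0.5, 154.6]
ee_rot: [-0.002, -0.149, 0.989, 0.001]
force: [-0.4, -0.2, -3.7]
grip_width: 0.149
grip_force: 79.4
```

```bash
cat > v.py <<'E'
from fit import *
import sys
c1=capture("scene");c2=capture("top");s=sense();e=s["eef_pos"]
q=s["ee_rot"];yaw=-2*np.arctan2(q[1],q[2])
print(e.round(1),"yaw",round(yaw,3),s["force"].round(1),s["grip_width"].round(3))
cv2.imwrite(f"pics/s_{sys.argv[1]}.png",c1["pixels"]);cv2.imwrite(f"pics/t_{sys.argv[1]}.png",c2["pixels"])
E
cat > v5.py <<'E'
exec(open("v.py").read())
lift=float(sys.argv[2])
off=np.array([-39*np.cos(yaw),-39*np.sin(yaw)])
p=[e[0]-off[0],e[1]-off[1],yaw,lift]
def cr(c,x,y,w,h,k):
    o=cv2.resize(c["pixels"][y:y+h,x:x+w],None,fx=k,fy=k,interpolation=cv2.INTER_CUBIC)
    for parts,pp in((CAP[:4],p),(HEAD[:3],[653.063,39.34,.299])):
        for qq in parts:
            hh=cv2.convexHull(((proj(c,place(qq,pp))-[x,y]+.5)*k).astype(np.float32)).astype(int); cv2.polylines(o,[hh],True,(0,255,0),1)
    return o
o=np.hstack([cr(c2,270,140,100,120,4),cr(c1,280,190,100,120,4)]);cv2.imwrite(f"pics/o_{sys.argv[1]}.png",o)
E
python3 v5.py a 89.7
```

```text
Traceback (most recent call last):
  File "v5.py", line 1, in <module>
    exec(open("v.py").read())
    ~~~~^^^^^^^^^^^^^^^^^^^^^
AttributeError: 'float' object has no attribute 'round'
```

```bash
sed -i 's/s\["grip_width"\].round(3)/s["grip_width"]/' v.py; python3 v5.py a 89.7
```

```text
[ 5.214e+02 -5.000e-01  1.561e+02] yaw 0.3 [ 0.7  0.5 -4.4] 0.14784778778023497
```

View pics/o_a.png

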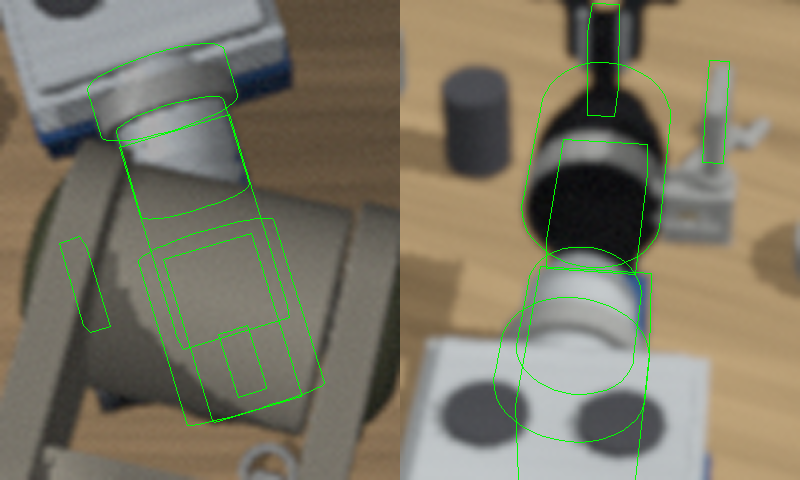

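The scene view shows the held cap matching its predicted pose, with its lug at about (430,200) and its wing at about (457,218). The arm hides the top view. I'll refine the head pose using both earlier unobstructed images.

```bash
cat > hf.py <<'E'
from fit import *
c1=capture("scene");c2=capture("top")
c1["pixels"]=cv2.imread("pics/s2.png");c2["pixels"]=cv2.imread("pics/t2.png")
h1=(c1,*seg(c1,(303,256,350,275)));h1[2][:258,326:]=0
for ft in(25,):
  HEAD[0]=cyl(0,ft,100,36)
  for n,roi in(("full",(290,166,350,232)),("tight",(298,178,350,232))):
    h2=(c2,*seg(c2,roi))
    for nm,vs in(("top",[h2]),("scene",[h1]),("both",[h1,h2])):
        p,f=fit(vs,HEAD,[651,39,.3],(5,5,.05)); print(n,nm,p.round(3),round(f,1))
m=h1[1]
for y in range(256,276,2): print(y,''.join(str(min(9,int(v*9.99))) for v in m[y,300:352]),''.join(str(min(9,int(v*9.99))) for v in mask(c1,HEAD,p)[y,300:352]))
E
python3 hf.py
```

```text
full top [6.53169e+02 3.98340e+01 3.09000e-01] 37.0
full scene [6.53883e+02 3.92030e+01 2.97000e-01] 4.3
full both [6.53182e+02 3.95000e+01 3.04000e-01] 41.0
tight top [6.53751e+02 3.96310e+01 3.01000e-01] 7.8
tight scene [6.53883e+02 3.92030e+01 2.97000e-01] 4.3
tight both [6.53786e+02 3.96330e+01 3.01000e-01] 12.5
256 0000000000000028999999999999999999999999800000000000 0000000000000799999999999999999999999500000000000000
258 0000000000002999999999999999999999999999995000000000 0000000000018999999999999999999999999999999300000000
260 0000000000049999999999999999999999999999999200000000 0000000000069999999999999999999999999999999300000000
262 0000000000399999999999999999999999999999999300000000 0000000000189999999999999999999999999999999200000000
264 0000000000699999999999999999999999999999999200000000 0000000000499999999999999999999999999999999200000000
266 0000000002999999999999999999999999999999999000000000 0000000000799999999999999999999999999999999100000000
268 0000000059999999999999999999999999999999999000000000 0000000029999999999999999999999999999999999100000000
270 0000003999999999999999999999999999999999999000000000 0000001999999999999999999999999999999999998100000000
272 0000059999999999999999999999999999999999999000000000 0000049999999999999999999999999999999999998000000000
274 9999999999999999999999999999999999999999997000000000 8877799999999999999999999999999999999999998000000000
```

drive_tool(
  commands="0.003 -0.01 -0.1 0 0 0 0;0 0 -0.1 0 0 0 0;0 0 -0.05 0 0 0 0;0 0 -0.029 0 0 0 0;0 0 0 0 0 0 0;0 0 0 0 0 0 0;0 0 0 0 0 0 0",
)

```text
time_s: 9.3
eef_pos: [522.4, -1.9, 128.3]
ee_rot: [0.0, -0.149, 0.989, -0.0]
force: [0.1, -0.8, -4.7]
grip_width: 0.148
grip_force: 79.4
```

```bash
cat > rel.py <<'E'
from fit import *
s=sense();e=s["eef_pos"];q=s["ee_rot"];yaw=-2*np.arctan2(q[1],q[2])
d=e-[653.8,39.6,0];u=np.array([np.cos(.301),np.sin(.301)]);n=np.array([-u[1],u[0]])
F=s["force"];T=s["wrist_torque"]
print("along",round(d[:2]@u+67,1),"lat",round(d[:2]@n,2),"z",round(e[2],1),"yaw",round(yaw,3),"F along/lat/z",round(F[:2]@u,1),round(F[:2]@n,1),round(F[2],1),"T",T.round(2),"w",round(s["grip_width"],3),"t",round(s["time_s"],1))
E
python3 rel.py
python3 - <<'E'
import sys; sys.path.insert(0,'.')
from fit import *
c1=capture("scene");cv2.imwrite("pics/s_b.png",c1["pixels"])
s=sense();e=s["eef_pos"];yaw=.3
# fit cap pose in scene (front rim, lug, wing) incl. lift: black silhouette of rim circle bottom
p=[e[0]+39*np.cos(yaw),e[1]+39*np.sin(yaw),yaw,e[2]-66.25]
rim=place(cyl(28,28,38,35)[:40],p); pr=proj(c1,rim); print("rim model px cols",pr.min(0).round(1),pr.max(0).round(1))
print("lug top/wing top model",proj(c1,place(np.array([[-39,0,112],[16,60,114.]]),p)).round(1).tolist())
g=c1["pixels"][...,2]
for y in range(205,262,3): print(y,' '.join('%3d'%v for v in g[y,306:352:2]))
E
```

```text
along -70.8 lat -0.66 z 128.3 yaw 0.3 F along/lat/z -0.1 -0.8 -4.7 T [-0.01  0.1   0.02] w 0.148 t 9.3
rim model px cols [309.5 240.6] [343.5 266.3]
lug top/wing top model [[329.5, 205.4], [357.5, 222.4]]
205 170 170 169 168 171 173 170 118  51  92  62  28  21  39  80  59  48 136 171 171 167 167 167
208 144 172 173 170 170 168 165 123  54  89  57  18  21  41  87  64  54 148 182 182 180 178 175
211 102 165 176 175 174 174 170 129  56  87  57  18  19  39  86  68  65 153 177 181 182 184 184
214  90 164 180 181 179 178 176 150  82  90  58  21  16  40  88  69  79 154 166 168 169 171 173
217  80 152 175 176 176 178 179 180 171 128  70  22  18  40 101 136 156 165 166 166 165 165 165
220  79 155 179 178 178 177 177 176 175 169 123  31  19  55 143 174 178 175 173 169 168 167 167
223  75 151 183 182 182 180 180 176 148  94  42  16  14  23  51 106 157 178 183 182 181 177 173
226  76 152 185 185 185 184 174 139  57  23  24  25  26  25  29  27  55 139 174 177 179 182 182
229  73 145 179 181 181 158  81  27  21  23  25  27  26  28  25  28  28  77 155 176 176 174 158
232 128 171 177 173 147  68  23
[... 228 characters left out ...]
  92  61  30  68 146 162 162
241 175 176 173 139 110 113 105  87  79  70  75  79  72  83  94 100  99  89  70  72 147 162 167
244 173 173 162 111  69  37  22  21  17  14  10  18  19  16  23  42  69  86  84  91 123 134 130
247 172 172 147  62  12  15  14  17  14  18  11  11  14  14   8  12  19  46 104 130 154 153 138
250 168 163 112  26  14  12  13  13  16  16  17  17  14  19  18  21  18  19  47  87 117 122 122
253 174 167 108  21  15  18  38  64  88 107 101  83  53  26  18  19  18  19  49  92 108 107 103
256 170 171 145  56  43  86 123 136 141 146 147 148 148 133  79  25  20  18  49 108 120 127 131
259 136 150 167 133 120 135 151 166 176 183 185 182 171 154 137  85  24  25  79 120 112 111 111
```

drive_tool(
  commands="-0.002 0.006 0 0 0 0 0;0.0764 0.0237 0 0 0 0 0;0.0764 0.0237 0 0 0 0 0;0.0764 0.0237 0 0 0 0 0;0.0382 0.0119 0 0 0 0 0;0.0382 0.0119 0 0 0 0 0;0 0 0 0 0 0 0;0 0 0 0 0 0 0",
)

```text
time_s: 10.02
eef_pos: [552.6, 8.3, 128.2]
ee_rot: [-0.0, -0.149, 0.989, 0.0]
force: [-0.8, 0.3, -4.2]
grip_width: 0.15
grip_force: 79.4
```

```bash
python3 rel.py
```

```text
along -38.9 lat 0.1 z 128.2 yaw 0.3 F along/lat/z -0.6 0.5 -4.2 T [-0.04 -0.01 -0.03] w 0.15 t 10.0
```

drive_tool(
  commands="0.0478 0.0148 0 0 0 0 0;0.0478 0.0148 0 0 0 0 0;0.0478 0.0148 0 0 0 0 0;0.0478 0.0148 0 0 0 0 0;0.0478 0.0148 0 0 0 0 0;0 0 0 0 0 0 0;0 0 0 0 0 0 0",
)

```text
time_s: 10.6
eef_pos: [576.7, 15.7, 128.2]
ee_rot: [-0.0, -0.149, 0.989, 0.0]
force: [-0.8, 0.3, -4.8]
grip_width: 0.145
grip_force: 79.4
```

```bash
python3 rel.py
```

```text
along -13.8 lat 0.05 z 128.2 yaw 0.3 F along/lat/z -0.7 0.6 -4.8 T [-0.05  0.08  0.01] w 0.145 t 10.6
```

Sliding freely. I'll keep going until it touches the flange.

drive_tool(
  commands="0.0382 0.0119 0 0 0 0 0;0.0382 0.0119 0 0 0 0 0;0.0191 0.0059 0 0 0 0 0;0.0096 0.003 0 0 0 0 0;0 0 0 0 0 0 0;0 0 0 0 0 0 0",
)

```text
time_s: 11.1
eef_pos: [587.0, 18.9, 128.3]
ee_rot: [-0.0, -0.149, 0.989, 0.0]
force: [0.7, -0.3, -3.5]
grip_width: 0.146
grip_force: 79.4
```

```bash
python3 rel.py
```

```text
along -2.9 lat 0.02 z 128.3 yaw 0.3 F along/lat/z 0.5 -0.5 -3.5 T [-0.03  0.09 -0.01] w 0.146 t 11.1
```

drive_tool(
  commands="0.0096 0.003 0 0 0 0 0;0.0096 0.003 0 0 0 0 0;0.0096 0.003 0 0 0 0 0;0.0096 0.003 0 0 0 0 0;0 0 0 0 0 0 0;0 0 0 0 0 0 0",
)

```text
time_s: 11.6
eef_pos: [589.2, 19.5, 128.4]
ee_rot: [-0.003, -0.149, 0.989, -0.0]
force: [-10.7, -3.8, 1.5]
grip_width: 0.149
grip_force: 80.3
```

```bash
python3 rel.py
```

```text
along -0.7 lat -0.02 z 128.4 yaw 0.3 F along/lat/z -11.4 -0.4 1.5 T [-0.65  1.78  0.08] w 0.149 t 11.6
```

drive_tool(
  commands="0 0 -0.005 0 0 0 0;0 0 -0.005 0 0 0 0;0 0 -0.005 0 0 0 0;0 0 -0.003 0 0 0 0;0 0 0 0 0 0 0",
)

```text
time_s: 12.02
eef_pos: [589.1, 19.4, 127.6]
ee_rot: [-0.002, -0.149, 0.989, -0.0]
force: [-15.9, -4.7, 8.1]
grip_width: 0.15
grip_force: 81.3
```

```bash
python3 rel.py
```

```text
along -0.7 lat -0.08 z 127.6 yaw 0.3 F along/lat/z -16.6 0.2 8.1 T [-0.6   2.39  0.02] w 0.15 t 12.0
```

The cap is home, pushing back about 16 N, and resting on the stand. I'll release it and rise.

drive_tool(
  commands="0 0 0 0 0 0 20;0 0 0 0 0 0 40;0 0 0 0 0 0 50;0 0 0 0 0 0 50;0 0 0.1 0 0 0 50;0 0 0.25 0 0 0 50;0 0 0.3 0 0 0 50;0 0 0 0 0 0 50;0 0 0 0 0 0 50",
)

```text
time_s: 12.77
eef_pos: [591.7, 20.0, 193.8]
ee_rot: [0.002, -0.149, 0.989, -0.001]
force: [0.0, -0.7, -0.8]
grip_width: 0.499
grip_force: 0.0
```

Run:
```python
from fit import *
c1=capture("scene");cv2.imwrite("pics/s_c.png",c1["pixels"]);s=sense();print(s["eef_pos"].round(1),s["force"].round(1))
# predicted cap at home
p=[653.8-28*np.cos(.301),39.6-28*np.sin(.301),.301,60.5]
P=lambda pts:proj(c1,place(np.array(pts,float),p)).round(1).tolist()
print("lug top corners",P([[-52,-7,112],[-52,7,112],[-26,7,112],[-26,-7,112]]),"lug base",P([[-26,0,73]]))
print("wing top (ang0)",P([[-4,60,114],[36,60,114]]),"ang .12",P([[16-20*np.cos(.12),60+20*np.sin(.12),114],[16+20*np.cos(.12),60-20*np.sin(.12),114]]))
g=c1["pixels"][...,2]
print("lug area cols 316..346")
for y in range(208,244,3): print(y,' '.join('%3d'%v for v in g[y,316:348:2]))
print("wing area cols 344..380")
for y in range(232,272,2): print(y,' '.join('%3d'%v for v in g[y,344:382:2]))
```

```text
[591.   20.1 192.1] [-0.2 -1.  -1.3]
lug top corners [[323.6, 222.8], [330.7, 223.2], [329.5, 231.4], [322.2, 231.0]] lug base [[325.9, 246.7]]
wing top (ang0) [[356.7, 239.5], [355.7, 253.5]] ang .12 [[357.9, 239.6], [354.3, 253.4]]
lug area cols 316..346
208 137 166 167 167 169 172 174 177 180 182 178 120  94  57  86 165
211 164 173 171 171 170 169 168 167 166 168 164 115 108 139 158 180
214 178 176 174 172 170 169 169 169 169 169 166 151 149 163 167 168
217 177 178 180 180 180 179 178 175 173 170 167 167 165 165 165 165
220 177 176 176 175 175 176 177 179 180 180 180 178 176 172 170 167
223 180 178 179 177 158 134 140 155 173 176 177 178 181 182 181 181
226 184 184 184 177 111  31  30  82 166 178 178 178 176 176 176 179
229 184 185 184 170  90  28  29  85 170 182 182 181 180 179 178 175
232 174 175 177 156  65  18  19  83 171 183 182 181 181 181 182 174
235 179 179 179 155  61  15  20  81 165 179 180 181 182 179 169 154
238 175 175 176 154  62  16  19  82 167 178 178 177 173 158 153 161
241 175 175 173 147  58  18  19  75 157 171 174 163 147 156 161 161
wing area cols 344..380
232
[... 896 characters left out ...]
 159 124 128 142 167 172 171 166 137 129 130 131 130 115 110
256 174 177 177 175 155 105 110 141 173 178 177 171 142 126 124 126 126 111  93
258 163 174 176 176 154 105 110 145 172 175 177 176 160 134 130 128 125 117  96
260 156 168 169 168 143 102 111 148 174 176 176 175 171 154 146 132 130 129 112
262 157 174 173 169 139 103 116 149 172 176 176 178 176 176 171 151 135 131 126
264 159 172 172 171 143 102 116 149 168 170 172 173 175 176 177 175 168 156 150
266 144 154 153 146 124  98 115 149 172 174 172 171 171 172 173 175 176 176 176
268 122 122 120 119 125 119 131 153 169 176 175 174 173 172 172 172 173 174 175
270 141 140 128 118 117 131 141 148 162 173 174 173 174 174 174 172 172 172 173
```

drive_tool(
  commands="0.1125 0.244 0 0 0 -0.02 50;0.1125 0.244 0 0 0 -0.02 50;0.11 0.244 0 0 0 -0.02 50;0 0 0 0 0 0 50;0 0 -0.2 0 0 0 50;0 0 -0.2 0 0 0 50;0 0 -0.18 0 0 0 50;0 0 0 0 0 0 50;0 0 0 0 0 0 50",
)

```text
time_s: 13.57
eef_pos: [623.8, 93.1, 132.7]
ee_rot: [-0.001, -0.126, 0.992, 0.0]
force: [-0.6, 0.1, 1.4]
grip_width: 0.498
grip_force: 0.0
```

```bash
python3 rel.py;  python3 - <<'E'
from fit import *
c1=capture("scene");cv2.imwrite("pics/s_d.png",c1["pixels"]);print(sense()["eef_pos"])
d=cv2.absdiff(c1["pixels"],cv2.imread("pics/s_c.png")).max(2)
for y in range(205,275,2): print(y,''.join(' .:+*#@'[min(6,int(d[y,x])//20)]+'' for x in range(325,390)))
E
```

```text
along 54.2 lat 59.96 z 132.7 yaw 0.253 F along/lat/z -0.6 0.2 1.4 T [ 0.   -0.01  0.02] w 0.498 t 13.6
[624.50462111  93.06373012 134.00933995]
205 *+:......:*@@*+++. .*@@@@@@@@@@@@@@@@@@@@@@@@@@@@@@@@@@@*.       
207 ###***###@@@@*+++..:#@@@@@@@@@@@@@@@@@@@@@@@@@@@@@@@@@@@#+.      
209 ######@@@@@@@*+++::*#@@@@@@@@@@@@@@@@@@@@@@@@@@@@@@@@@@@#*:.     
211 @@@#######@@@*+*##@@@@@@@@@@@@@@@@@@@@@@@@@@@@@@@@@@@@@@@#*+++::.
213 @@@@@@#*+::+***#@@@@@@@@@@@@@@@@@@@@@@@@@@@@@@@@@@@@@@@@@@##*****
215 @@@@##*+.  .:*@@@@@@@@@@@@@@@@@@@@@@@@@@@@@@@@@@@@@@@@@@#########
217 @@@@@@*:     .+#@@@@@@@@@@@@@@@@@@@@@@@@@@@@@@@@@@@@@@#+..:+#@@@@
219 @@@@@@#:.      :+#@@@@@@@@@@@@@#@@@@@@@@@@@@@@@@@@@@*+.   .:#@@@@
221 @@@@@@@*:       .+@@@@@@@@@@###@@@@@@@@@@##@@@@@@@*+.     .:*###@
223 @###@@@#+.      .*@@@@@@@@@@@#**#@@@@@@@@@@@@@@@#+:        .+##@@
225 .  ..+#@#:.    .+#@@@@@@@@@@@@#@@@@@@@@##@@@@@@@#+.        :*@@@@
227      +#@@#:.  .:*@@@@@@@###**+++***######@@@@@@@@*:       :*@@@@@
229      +#@@@#**+*#@@@@@@#+..         ...:+*@@@@@@@@@+.     :*@@@@@@
231      +#@@@@@@@@@@@@@@@+.                .+
[... 727 characters left out ...]
               .:++**:                      .:::+*+.              
255                ..:+:.                      ...:++:.              
257 :..              ..                        .....                 
259 ::..                                       ..                    
261 ...                                                              
263                                                                  
265                                                                  
267                                                                  
269                 .                                                
271                 .                                                
273
```

drive_tool(
  commands="0 0 0.03 0 0 0 50;0 0 0 0 0 0 0;0 0 0 0 0 0 0;0 0 0 0 0 0 0;0 0 0 0 0 0 0;0 0 0 0 0 0 0;0 0 0 0 0 0 0",
  force=30,
)

```text
time_s: 14.2
eef_pos: [624.6, 93.4, 137.3]
ee_rot: [0.001, -0.126, 0.992, -0.0]
force: [-0.8, 1.1, 5.1]
grip_width: 0.102
grip_force: 34.6
```

```bash
python3 rel.py
```

```text
along 55.1 lat 60.0 z 137.3 yaw 0.253 F along/lat/z -0.5 1.3 5.1 T [ 0.08  0.19 -0.07] w 0.102 t 14.2
```

drive_tool(
  commands="0 0 0.01 0 0 -0.05 0;0 0 0 0 0 -0.1 0;0 0 0 0 0 -0.1 0;0 0 0 0 0 -0.1 0;0 0 0 0 0 -0.1 0;0 0 0 0 0 -0.1 0;0 0 0 0 0 -0.1 0;0 0 0 0 0 -0.1 0;0 0 0 0 0 -0.1 0;0 0 0 0 0 -0.1 0;0 0 0 0 0 0 0",
)

```text
time_s: 15.12
eef_pos: [624.5, 92.5, 137.3]
ee_rot: [0.0, 0.246, 0.969, -0.001]
force: [0.2, -3.9, 0.1]
grip_width: 0.112
grip_force: 33.8
```

```bash
python3 rel.py
```

```text
along 54.7 lat 59.19 z 137.3 yaw -0.496 F along/lat/z -1.0 -3.8 0.1 T [-0.82 -0.14 -0.04] w 0.112 t 15.1
```

drive_tool(
  commands="0 0 0 0 0 -0.09 0;0 0 0 0 0 -0.09 0;0 0 0 0 0 -0.09 0;0 0 0 0 0 -0.09 0;0 0 0 0 0 -0.09 0;0 0 0 0 0 -0.09 0;0 0 0 0 0 -0.09 0;0 0 0 0 0 0 0",
)

```text
time_s: 15.78
eef_pos: [624.2, 92.0, 137.3]
ee_rot: [0.0, 0.475, 0.88, -0.001]
force: [-0.8, -5.8, 0.1]
grip_width: 0.111
grip_force: 33.8
```

```bash
python3 rel.py
```

```text
along 54.3 lat 58.86 z 137.3 yaw -0.99 F along/lat/z -2.5 -5.3 0.1 T [-1.24  0.11 -0.04] w 0.111 t 15.8
```

drive_tool(
  commands="0 0 0 0 0 -0.05 0;0 0 0 0 0 -0.05 0;0 0 0 0 0 -0.04 0;0 0 0 0 0 -0.03 0;0 0 0 0 0 0 0",
)

```text
time_s: 16.2
eef_pos: [624.1, 92.1, 137.2]
ee_rot: [-0.0, 0.531, 0.847, -0.001]
force: [-1.4, -5.5, -0.5]
grip_width: 0.108
grip_force: 33.9
```

```bash
python3 rel.py
```

```text
along 54.2 lat 58.97 z 137.2 yaw -1.12 F along/lat/z -3.0 -4.9 -0.5 T [-1.2   0.25  0.18] w 0.108 t 16.2
```

drive_tool(
  commands="0 0 0 0 0 -0.03 0;0 0 0 0 0 0 0;0 0 0 0 0 0.03 0;0 0 0 0 0 0 15;0 0 0 0 0 0 35;0 0 0 0 0 0 35;0 0 0 0 0 0 35;0 0 0.2 0 0 0 35;0 0 0.3 0 0 0 35;0 0 0.3 0 0 0 35;0 0 0 0 0 0 35",
)

```text
time_s: 17.12
eef_pos: [626.3, 93.5, 224.1]
ee_rot: [0.004, 0.532, 0.847, 0.003]
force: [-0.0, 0.5, 1.8]
grip_width: 0.35
grip_force: 0.0
```

Run:
```python
from fit import *
c1=capture("scene");c2=capture("top");cv2.imwrite("pics/s_e.png",c1["pixels"]);cv2.imwrite("pics/t_e.png",c2["pixels"]);s=sense();print(s["eef_pos"].round(1),s["force"].round(1),s["joints"].round(2))
p=[653.8-28*np.cos(.301),39.6-28*np.sin(.301),.301,60.5]
P=lambda pts:proj(c1,place(np.array(pts,float),p)).round(1).tolist()
for a in(0,1.2,1.4): print(a,"wing top",P([[16-20*np.cos(a),60+20*np.sin(a),114],[16+20*np.cos(a),60-20*np.sin(a),114]]))
g=c1["pixels"][...,2]
print("lug cols 316..346")
for y in range(217,244,3): print(y,' '.join('%3d'%v for v in g[y,316:348:2]))
d=cv2.absdiff(c1["pixels"],cv2.imread("pics/s_c.png")).max(2)
for y in range(225,285,2): print(y,''.join(' .:+*#@'[min(6,int(d[y,x])//10)]+'' for x in range(300,385)))
# tester measurements
print("tab top px in scene for z=119",proj(c1,[[441.1,-318.8,119],[441.1,-318.8,98]]).round(1).tolist())
```

```text
[624.7  93.5 218.6] [ 0.1  0.7 -0.8] [-0.04  0.55  1.13  0.    1.46 -0.49]
0 wing top [[356.7, 239.5], [355.7, 253.5]]
1.2 wing top [[366.5, 244.5], [345.8, 248.3]]
1.4 wing top [[367.0, 245.8], [345.3, 246.9]]
lug cols 316..346
217 177 178 180 180 181 179 178 175 173 170 167 166 165 165 166 164
220 177 176 176 175 175 175 177 178 179 180 180 178 176 171 169 168
223 180 179 179 178 174 141 124 132 156 175 177 179 180 182 182 179
226 185 184 184 183 168  87  26  34 111 172 178 177 176 176 176 178
229 184 185 184 183 155  54  28  35 122 178 183 182 180 179 176 175
232 174 176 177 175 135  35  21  36 134 180 182 181 182 181 182 174
235 178 178 178 174 129  33  16  29 129 176 179 181 181 179 168 154
238 175 176 176 173 129  33  16  32 130 177 177 177 174 158 153 161
241 175 175 174 166 120  29  17  35 124 168 172 163 146 157 161 161
225                        :#@#. .*@*:                       ........                    
227                        :#@*. .#@#:                                                   
229                       .+@@:  :#@*:                                         
[... 1803 characters left out ...]
       
271                                      .:.  ..               ...                       
273                                       ..                .... ..                      
275                                                    .        ..                       
277                                                              .                       
279                                                              .                       
281                                                                                      
283                                                            ..                        
tab top px in scene for z=119 [[224.1, 177.9], [225.3, 185.1]]
```

The cap is clamped: its lug shifted about 2 mm sideways against the shoe with no axial change, and the wing reads about 1.4 rad. Now to the tester.

drive_tool(
  commands="-0.14 -0.2 0 0 0 0.06 40;-0.142 -0.318 0 0 0 0.11 40;-0.142 -0.318 0 0 0 0.11 40;-0.142 -0.318 0 0 0 0.11 40;-0.142 -0.318 0 0 0 0.11 40;-0.142 -0.318 0 0 0 0.11 40;-0.142 -0.318 0 0 0 0.11 40;-0.142 -0.318 0 0 0 0.11 40;-0.142 -0.318 0 0 0 0.11 40;-0.142 -0.318 0 0 0 0.11 40;-0.142 -0.318 0 0 0 0.11 40;-0.142 -0.318 0 0 0 0.11 40;-0.142 -0.318 0 0 0 0.11 40;-0.142 -0.318 0 0 0 0.11 40;0 0 0 0 0 0 40;0 0 0 0 0 0 40",
)

```text
time_s: 18.55
eef_pos: [424.8, -340.8, 216.1]
ee_rot: [-0.001, -0.023, 1.0, 0.001]
force: [-0.4, 0.7, -0.3]
grip_width: 0.402
grip_force: 0.0
```

```bash
python3 rel.py
python3 - <<'E'
from fit import *
print(sense()["eef_pos"],sense()["joints"].round(2))
c2=capture("top");c1=capture("scene"); a=cv2.imread("pics/t_e.png"); b=cv2.imread("pics/s_e.png")
print("net",[(x["position"],x["confidence"]) for x in boxes_of(c1,"catch_tab")[:2]])
# tester fit: tab + plate model vs bright mask (top image, unobstructed)
g=a.astype(float).mean(2); m=np.clip((g-125)/25+.0,0,1)
print("gray samples box/plate/tab",g[300,450],g[290,495],g[274,494])
for y in range(250,298,3): print(y,' '.join('%3d'%v for v in g[y,478:520:2]))
E
```

```text
along -264.5 lat -295.44 z 216.1 yaw 0.045 F along/lat/z -0.2 0.8 -0.3 T [-0.01 -0.05 -0.  ] w 0.402 t 18.6
[ 424.78877273 -340.83994352  216.11885386] [-0.89  0.36  1.43  0.    1.36 -2.51]
net [([220.9, 193.2], 0.67)]
gray samples box/plate/tab 109.33333333333333 136.0 140.66666666666666
250 104 104 106 105 103 105 104 106 106 105 105 105 107 110 108 108 109 106 107 106 106
253  76  75  76  80  85  85  83  77  79  74  79  79  77  77  78  77  78  74  77  87  76
256  59  60  59 107 138 136 134 132 135 136 137 135 135 135 134 140 139 138  78  48  50
259  90  91  91 111 137 135 132 129 132 134 135 134 133 137 133 136 134 134  79  55  61
262 105 105 101 113 136 134 132 131 133 134 137 133 134 137 132 135 125 124  90  77  77
265 104 104 102 112 136 127 120 127 125 122 106 103  98  99  98  99 101  97  84  75  80
268 105 105 104 113 125  90  89 127 138 119  98  96  99 100  95 100  98  97  83  77  78
271 106 107 105 114 128  90  91 128 139 119  97  99  99 100  97 101  98  99  86  77  79
274 104 104 104 114 128  93  92 126 140 124  96  99  98 101  98 102  98 102  89  76  76
277 107 105 104 115 129  92  93 128 138 119  97  95  98  97  98 102  98 100  92  76  75
280 106 105 104 112 131  98  95 118 131 123 131 134 133 137 137 137 137 138 101  76  77
283 105 105 102 114 138 138 137 133 136 138 138 137 136 138 133 137 137 137 102  75  77
286  98  99  98 113 137 137 137 134 133 137 136 136 137 138 137 139 134 137 106  77  77
289  61  56  54 105 141 138 138 135 137 136 137 136 136 138 136 137 134 139 100  64  72
292  64  65  62 109 143 142 139 136 139 137 138 139 138 139 136 141 137 141  95  56  61
295 106 106 105 103  98  99 104 103 103 100 100  99  98  98  99 103  99 100  97 101 103
```

drive_tool(
  commands="0.088 0.11 0 0 0 -0.035 40;0.088 0.11 0 0 0 -0.035 40;0 0 -0.35 0 0 0 40;0 0 -0.35 0 0 0 40;0 0 -0.3 0 0 0 40;0 0 0 0 0 0 40;0 0 0 0 0 0 40",
)

```text
time_s: 19.28
eef_pos: [443.6, -317.0, 117.5]
ee_rot: [-0.001, 0.003, 1.0, 0.001]
force: [1.6, -0.6, 1.1]
grip_width: 0.403
grip_force: 0.0
```

```bash
python3 rel.py
python3 - <<'E'
from fit import *
e=sense()["eef_pos"];print(e)
c1=capture("scene");cv2.imwrite("pics/s_f.png",c1["pixels"])
print("tab top corners",proj(c1,[[442.5+a,-318.8+b,119] for a,b in((-15,-5),(-15,5),(15,5),(15,-5))]).round(1).tolist(), "tips?",proj(c1,[e+[0,s*17,16+5] for s in(-1,1)]).round(1).tolist())
d=cv2.absdiff(c1["pixels"],cv2.imread("pics/s_e.png")).max(2)
for y in range(150,200,2): print(y,''.join(' .:+*#@'[min(6,int(d[y,x])//15)]+'' for x in range(195,265)))
E
```

```text
along -239.5 lat -278.26 z 117.5 yaw -0.006 F along/lat/z 1.3 -1.0 1.1 T [ 0.    0.04 -0.  ] w 0.403 t 19.3
[ 443.57469116 -317.02038156  117.45177036]
tab top corners [[225.3, 174.8], [228.7, 175.6], [222.1, 181.6], [218.7, 180.7]] tips? [[217.1, 170.3], [228.9, 173.1]]
150    .*@@@@@@@@@@@@@@@@#:.:*@@@@@@@@@@@@@@@@@@@@@+.                     
152     .+@@@@@@@@@@@@@@@#: .:#@@@@@@@@@@@@@@@@@@@*.                      
154      .:*#@@@@@@@@@@@@*.   :*@@@@@@@@@@@@@@@@@@:                       
156           .:#@@@@@@@@#+.   .+@@@@@@@@@@@@@@@@+.                       
158             .+#@@@@@@@#:    .+@@@@@@@@@@@@@*:                         
160              .:#@@@@@@@+.    .*@@@@@@@@@#+.                           
162               .*@@@@@@@#:    .:#@@@@@@@*:                             
164               .+@@@@@@@@:    .+#@@@@@@@:                              
166                :*@@@@@@@+.    :*#@@@@@@+.                             
168                .:*@@@@@@*.    .+##@@@@@#:                             
170                  :*@@@@+.     .+#@@@@@@*:                             
172
[... 279 characters left out ...]
:::::::::::::::::
180                          ..::.                                        
182                                                                       
184                                                                       
186                                                                       
188                                                                       
190                                                               ..::::::
192                                                                .....::
194 ::::...                                                               
196 :::::.                                                                
198 ...
```

drive_tool(
  commands="-0.011 -0.018 -0.2 0 0 0 40;0 0 -0.2 0 0 0 40;0 0 -0.05 0 0 0 40;0 0 0 0 0 0 0;0 0 0 0 0 0 0;0 0 0 0 0 0 0;0 0 0 0 0 0 0;0 0 0 0 0 0 0",
  force=40,
)

```text
time_s: 20.0
eef_pos: [443.1, -320.6, 74.5]
ee_rot: [0.001, 0.003, 1.0, -0.001]
force: [-0.4, 1.5, 7.4]
grip_width: 0.112
grip_force: 43.9
```

drive_tool(
  commands="0 0.05 0.01 0 0 0 0;0 0.1 0 0 0 0 0;0 0.1 0 0 0 0 0;0 0.1 0 0 0 0 0;0 0.1 0 0 0 0 0;0 0.1 0 0 0 0 0;0 0.05 0 0 0 0 0;0 0 0 0 0 0 0;0 0 0 0 0 0 0",
)

```text
time_s: 20.75
eef_pos: [443.7, -260.1, 74.6]
ee_rot: [0.002, 0.003, 1.0, -0.001]
force: [6.6, -0.7, -1.5]
grip_width: 0.108
grip_force: 43.0
```

drive_tool(
  commands="0.01 0.03 0 0 0 0 0;0.002 0.02 0 0 0 0 0;0 0.02 0 0 0 0 0;0 0.02 0 0 0 0 0;0 0 0 0 0 0 0",
)

```text
time_s: 21.17
eef_pos: [443.9, -259.6, 74.6]
ee_rot: [0.002, 0.003, 1.0, -0.009]
force: [-3.6, -49.4, -21.1]
grip_width: 0.108
grip_force: 40.4
```

drive_tool(
  commands="0 -0.06 0 0 0 0 0;0 -0.02 0 0 0 0 0;0 0 0 0 0 0 0;0 0 0 0 0 0 30;0 0 0 0 0 0 40;0 0 0 0 0 0 40;0 0 0.2 0 0 0 40;0 0 0.35 0 0 0 40;0 0 0.35 0 0 0 40;-0.2 0 0.2 0 0 0 40;-0.4 0 0 0 0 0 40;-0.4 0 0 0 0 0 40;-0.4 0 0 0 0 0 40;0 0 0 0 0 0 40",
)

```text
time_s: 22.33
eef_pos: [299.2, -257.6, 183.2]
ee_rot: [-0.001, 0.005, 1.0, 0.001]
force: [-0.0, 0.9, 0.8]
grip_width: 0.402
grip_force: 0.0
```

Run:
```python
from fit import *
e=sense()["eef_pos"];print(e,sense()["force"])
c1=capture("scene");c2=capture("top");cv2.imwrite("pics/s_g.png",c1["pixels"]);cv2.imwrite("pics/t_g.png",c2["pixels"])
print("tab open exp top px",proj(c2,[[442.5,-320.6+65,119]]).round(1),"plate edges exp",proj(c2,[[442,-339.3+65-30,76],[442,-339.3+65+30,76]]).round(1).tolist(),"button",proj(c2,[[442,-339.3,68]]).round(1))
a=cv2.resize(c2["pixels"][235:315,420:530],None,fx=5,fy=5,interpolation=cv2.INTER_CUBIC)
cv2.imwrite("pics/last.png",a)
g=c2["pixels"].astype(float).mean(2)
for y in range(250,298,3): print(y,' '.join('%3d'%v for v in g[y,434:524:2]))
```

```text
[ 299.17801235 -257.6138646   183.2155147 ] [-0.0278002   0.88895037  0.84692534]
tab open exp top px [[461.6 273.2]] plate edges exp [[481.7, 273.9], [451.9, 273.7]] button [[498.2 274. ]]
250 168 163 151 152 151 161 174 173 173 134  75 103 105 105 107 103 104 106 104 107 104 103 103 106 103 104 100 104 104 103 109 102 108 107 106 109 108 108 107 106 105 104 105  97  74
253 163 172 169 170 169 166 123 108 103  77  73  96  98 103  98  98  95  84  82  82  78  81  91  87  87  71  73  80  79  77  79  70  78  78  77  81  76  75  78  77  77  86  74  77  75
256 142 169 173 172 173 158  61  60  63  59 102 138 134 130 131 132 135 136 135 137 135 134 137 134 134  66  56  59  60  60  61  61  59  60  58  59  59  58  59  62  59  60  57  64  71
259 102 119 153 169 174 173 159 126  87  88 113 138 135 133 132 132 133 133 132 132 136 132 136 135 135  79  68  67  60  63  63  73  79  84  82  77  83  72  71  72  74  75  82  86  80
262 104 104 104 104 104  97 104 104 104 103 112 137 134 133 132 133 135 137 134 133 137 125 128 125 127  83  74  75  76  73  74  71  73  80  78  75  78  90 105 105 105 105 10
[... 1333 characters left out ...]
 107 108 116 140 137 137 134 137 136 138 136 135 136 136 138 136 141  95  73  80  78  75  73  80  86  87  89 101 104 106 103 103 104 107 105 105  82
289 106 104 107 105 108  94  54  62  61  60 108 141 137 137 135 138 137 138 138 135 140 136 140 138 138  85  56  61  59  59  59  59  59  65  63  62  63  62  61  60  63  65  70  70  77
292 107 106 105 104 105  90  54  67  64  64  99 127 128 122 123 129 129 133 133 130 133 130 132 134 141  78  51  61  64  60  60  57  60  62  58  57  62  58  61  62  60  60  59  58  79
295 106 107 107 106 107 106 107 109 106 107 106 108 108 104 106 108 104 102 103 103 103 100 104 105 103  99 104 104 104 105 104 103 104 101 101 106 105 104 103 102  99 100  97 104  88
```

The catch slid about 61 mm and stopped against about 49 N, and the button is uncovered at about (499.7,274) in the top view. I'll check with a gentle push on the tab before pressing the button.

drive_tool(
  commands="0.36 -0.07 0 0 0 0 0;0.36 -0.07 0 0 0 0 0;0.36 -0.07 0 0 0 0 0;0.36 -0.07 0 0 0 0 0;0 0 -0.35 0 0 0 0;0 0 -0.35 0 0 0 0;0 0 -0.33 0 0 0 0;0 0 0 0 0 0 0;0 0.04 0 0 0 0 0;0 0.04 0 0 0 0 0;0 0.02 0 0 0 0 0;0 0.02 0 0 0 0 0;0 0 0 0 0 0 0",
)

```text
time_s: 23.52
eef_pos: [448.8, -278.4, 82.8]
ee_rot: [0.002, 0.003, 1.0, -0.005]
force: [0.7, -16.9, -10.9]
grip_width: 0.0
grip_force: 8.2
```

drive_tool(
  commands="0 0.03 0 0 0 0 0;0 0.01 0 0 0 0 0;0 0 0 0 0 0 0",
)

```text
time_s: 23.77
eef_pos: [448.9, -277.9, 83.0]
ee_rot: [0.003, 0.003, 1.0, -0.008]
force: [-0.7, -34.3, -18.4]
grip_width: -0.001
grip_force: 16.9
```

drive_tool(
  commands="0 -0.1 0 0 0 0 0;0 -0.1 0.1 0 0 0 0;-0.035 -0.26 0.1 0 0 0 0;-0.035 -0.26 0 0 0 0 0;0 0 0 0 0 0 0;0 0 -0.2 0 0 0 0;0 0 -0.15 0 0 0 0;0 0 0 0 0 0 0;0 0 0 0 0 0 0",
)

```text
time_s: 24.52
eef_pos: [440.9, -342.7, 66.8]
ee_rot: [0.0, 0.003, 1.0, -0.0]
force: [0.1, -0.2, 0.1]
grip_width: -0.001
grip_force: 0.0
```

Run:
```python
from h import *
s=sense();print(s["eef_pos"].round(1),s["force"].round(1))
c2=capture("top");c1=capture("scene");print("button",onz(c2,(499.7,274),68).round(1))
cv2.imwrite("pics/last.png",cv2.resize(c1["pixels"][140:260,150:310],None,fx=5,fy=5,interpolation=cv2.INTER_CUBIC))
```

```text
[ 440.9 -342.7   66.8] [ 0.1 -0.2  0.1]
button [ 442.  -342.3   68. ]
```

View pics/last.png

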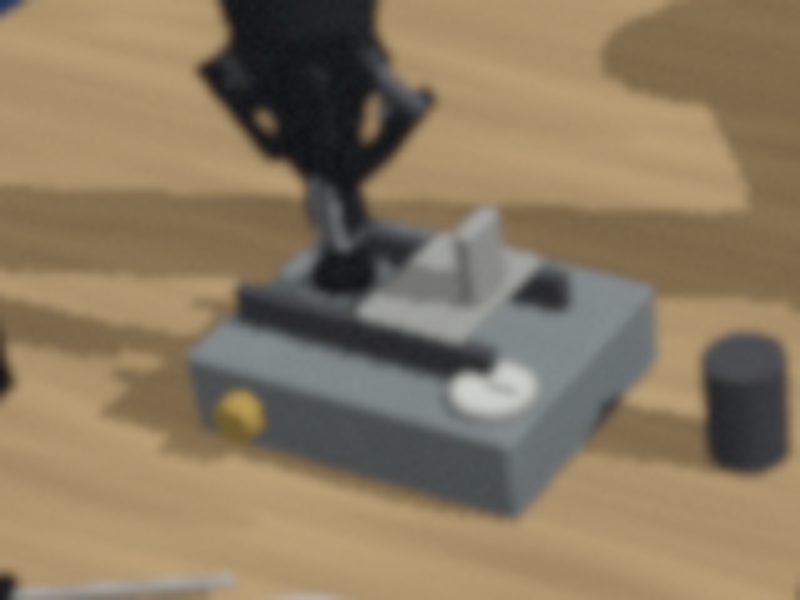

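The fingertips are just above the button centre and the catch is open. Pressing slowly now.

drive_tool(
  commands="0.01 0 -0.04 0 0 0 0;0 0 -0.03 0 0 0 0;0 0 -0.03 0 0 0 0;0 0 -0.02 0 0 0 0;0 0 0 0 0 0 0",
)

```text
time_s: 25.03
eef_pos: [441.4, -342.8, 53.2]
ee_rot: [-0.0, 0.003, 1.0, 0.0]
force: [-0.2, -0.1, -0.1]
grip_width: -0.001
grip_force: 0.0
```

drive_tool(
  commands="0 0 -0.02 0 0 0 0;0 0 -0.02 0 0 0 0;0 0 0 0 0 0 0",
)

```text
time_s: 25.28
eef_pos: [441.6, -343.0, 49.5]
ee_rot: [0.0, 0.003, 1.0, -0.0]
force: [-0.2, 0.9, 2.1]
grip_width: -0.001
grip_force: 1.7
```

drive_tool(
  commands="0 0 -0.02 0 0 0 0;0 0 -0.02 0 0 0 0;0 0 -0.01 0 0 0 0;0 0 0 0 0 0 0",
)

```text
time_s: 25.62
eef_pos: [441.7, -343.2, 46.7]
ee_rot: [0.0, 0.003, 1.0, -0.001]
force: [-5.8, 6.1, 23.4]
grip_width: 0.002
grip_force: 11.3
```

drive_tool(
  commands="0 0 -0.01 0 0 0 0;0 0 0 0 0 0 0;0 0 0 0 0 0 0;0 0 0 0 0 0 0",
)

```text
time_s: 25.95
eef_pos: [441.8, -343.2, 46.6]
ee_rot: [0.0, 0.003, 1.0, -0.001]
force: [-9.1, 8.2, 30.8]
grip_width: -0.004
grip_force: 15.4
```

Bottomed out. I'll withdraw and check that nothing else has moved.

drive_tool(
  commands="0 0 0.1 0 0 0 0;0 0 0.2 0 0 0 0;0 0 0.35 0 0 0 0;0 0 0.35 0 0 0 0;0 0 0.3 0 0 0 0;-0.3 0 0 0 0 0 0;-0.35 0 0 0 0 0 0;-0.35 0 0 0 0 0 0;0 0 0 0 0 0 0;0 0 0 0 0 0 0",
)

```text
time_s: 26.78
eef_pos: [340.7, -343.1, 173.7]
ee_rot: [0.0, 0.004, 1.0, -0.0]
force: [0.0, 0.8, 0.2]
grip_width: -0.004
grip_force: 0.0
```

Run:
```python
from fit import *
c1=capture("scene");c2=capture("top");s=sense();print(s["eef_pos"].round(1),s["force"].round(1),s["time_s"])
for c,o,names in((c1,"s",("spray_can","bearing","wrench","bar_stock","roller","screwdriver","pulley")),):
    a=cv2.imread("pics/scene0.png");d=cv2.absdiff(a,c["pixels"]).max(2)
    n,l,st,ce=cv2.connectedComponentsWithStats((cv2.medianBlur(d,3)>35).astype(np.uint8))
    print(o,[(st[i,:4].tolist(),int(st[i,4])) for i in range(1,n) if st[i,4]>12])
a=cv2.imread("pics/top0.png");d=cv2.absdiff(a,c2["pixels"]).max(2)
n,l,st,ce=cv2.connectedComponentsWithStats((cv2.medianBlur(d,3)>35).astype(np.uint8))
print("t",[(st[i,:4].tolist(),int(st[i,4])) for i in range(1,n) if st[i,4]>12])
# cap fit on clear top view: lug/band axial gap - compare with flange
g=c2["pixels"].astype(int).mean(2)
p=[653.8-28*np.cos(.301),39.6-28*np.sin(.301),.301,60.5]
print("rim top px",proj(c2,place(np.array([[28,-34,38],[28,0,73],[28,34,38],[-39,0,112],[16,60,114.]]),p)).round(1).tolist())
np.save("pics/x.npy",c2["pixels"])
d1=cv2.absdiff(cv2.imread("pics/s_e.png"),c1["pixels"]).max(2);print("cap change since clamp",d1[222:272,300:376].max(),(d1[222:272,300:376]>30).sum())
```

```text
[ 342.  -343.1  173.6] [ 0.7  0.1 -0.2] 26.8833
s [([202, 0, 14, 8], 48), ([222, 0, 9, 18], 83), ([185, 0, 212, 181], 9940), ([387, 0, 10, 14], 125), ([408, 0, 10, 16], 103), ([395, 0, 39, 69], 714), ([569, 0, 71, 56], 1836), ([474, 6, 22, 4], 45), ([437, 14, 64, 76], 2638), ([401, 41, 20, 27], 424), ([435, 47, 4, 13], 40), ([622, 60, 18, 11], 121), ([428, 74, 5, 17], 57), ([416, 82, 8, 5], 24), ([580, 82, 60, 60], 1526), ([454, 90, 23, 11], 149), ([401, 97, 61, 77], 2737), ([448, 103, 6, 4], 13), ([427, 104, 16, 13], 110), ([300, 139, 7, 2], 14), ([94, 143, 229, 65], 3882), ([331, 167, 24, 11], 112), ([320, 183, 6, 4], 15), ([363, 185, 101, 32], 1001), ([352, 204, 13, 4], 38), ([179, 208, 6, 5], 18), ([308, 223, 60, 63], 1369), ([417, 244, 98, 70], 3513), ([235, 270, 47, 26], 452)]
t [([271, 165, 64, 49], 1522), ([370, 182, 53, 26], 648), ([144, 221, 102, 62], 3798), ([454, 253, 61, 41], 1604), ([543, 256, 6, 28], 136), ([462, 267, 2, 13], 24), ([369, 289, 271, 168], 11369), ([557, 323, 22, 18], 195), ([343, 348, 10, 6], 32), ([331, 355, 20, 7], 88), ([214, 360, 104, 59], 2421), ([296, 365, 62, 69], 1527), ([577, 367, 22, 7], 90), ([535, 368, 8, 6], 29), ([453, 376, 7, 4], 18), ([322, 378, 6, 7], 21), ([400, 380, 11, 14], 67), ([550, 404, 7, 5], 22), ([236, 409, 31, 13], 203), ([520, 408, 120, 72], 6825), ([250, 429, 26, 16], 241), ([265, 431, 45, 49], 316), ([327, 433, 36, 25], 391), ([0, 434, 65, 46], 1889), ([258, 447, 14, 5], 37), ([295, 450, 51, 30], 1022), ([366, 450, 9, 14], 66), ([405, 458, 11, 8], 50), ([333, 465, 37, 15], 336), ([418, 471, 7, 9], 27)]
rim top px [[327.9, 163.5], [310.8, 165.0], [295.9, 173.3], [319.8, 194.2], [281.1, 175.9]]
cap change since clamp 115 26
```

Run:
```python
from fit import *
c2=capture("top");c1=capture("scene")
p=[653.8-28*np.cos(.301)-2.4*np.sin(.301),39.6-28*np.sin(.301)+2.4*np.cos(.301),.301,60.5]
xs=np.arange(-60,50,2.)
for yy in(-15,0,15):
    z=38+np.sqrt(34**2-yy**2)
    q=proj(c2,place(np.array([[x,yy,z] for x in xs]),p)).astype(np.float32)
    v=cv2.remap(c2["pixels"].mean(2).astype(np.float32),q[:,:1],q[:,1:],cv2.INTER_LINEAR)[:,0]
    print(yy,' '.join(f"{int(x)}:{int(a)}" for x,a in zip(xs,v)))
a=cv2.imread("pics/s_e.png");d=cv2.absdiff(a,c1["pixels"]).max(2)[222:272,300:376];print(np.argwhere(d>30)[:26].tolist())
```

```text
-15 -60:21 -58:15 -56:11 -54:24 -52:22 -50:20 -48:20 -46:12 -44:20 -42:18 -40:13 -38:14 -36:13 -34:16 -32:16 -30:18 -28:20 -26:24 -24:25 -22:21 -20:17 -18:23 -16:22 -14:18 -12:21 -10:19 -8:17 -6:17 -4:22 -2:19 0:16 2:36 4:76 6:100 8:102 10:103 12:105 14:104 16:105 18:105 20:105 22:101 24:81 26:70 28:89 30:107 32:112 34:113 36:113 38:112 40:114 42:119 44:127 46:132 48:131
0 -60:15 -58:22 -56:25 -54:14 -52:14 -50:17 -48:23 -46:27 -44:24 -42:25 -40:30 -38:28 -36:29 -34:25 -32:28 -30:27 -28:25 -26:25 -24:24 -22:25 -20:25 -18:26 -16:30 -14:30 -12:28 -10:24 -8:25 -6:25 -4:24 -2:23 0:26 2:40 4:74 6:94 8:96 10:96 12:94 14:101 16:118 18:131 20:135 22:129 24:100 26:87 28:112 30:134 32:140 34:138 36:137 38:138 40:138 42:147 44:161 46:169 48:169
15 -60:15 -58:27 -56:35 -54:35 -52:35 -50:34 -48:34 -46:34 -44:32 -42:33 -40:30 -38:26 -36:20 -34:25 -32:38 -30:43 -28:41 -26:40 -24:38 -22:29 -20:34 -18:34 -16:33 -14:36 -12:35 -10:38 -8:38 -6:38 -4:39 -2:35 0:29 2:29 4:47 6:72 8:80 10:80 12:80 14:80 16:82 18:102 20:139 22:144 24:125 26:98 28:136 30:160 32:162 34:158 36:155 38:152 40:150 42:152 44:161 46:169 48:160
[[0, 55], [0, 56], [0, 57], [0, 58], [0, 59], [0, 60], [0, 61], [0, 62], [0, 63], [0, 64], [0, 65], [1, 56], [1, 57], [1, 58], [1, 59], [1, 60], [1, 61], [1, 62], [1, 63], [1, 64], [2, 58], [2, 59], [2, 60], [2, 61], [2, 62], [2, 63]]
```

Run:
```python
from fit import *
c2=capture("top");im=cv2.imread("pics/t2.png")
def prof(im,p,yy,xs):
    z=38+np.sqrt(34**2-yy**2)
    q=proj(c2,place(np.array([[x,yy,z] for x in xs]),p)).astype(np.float32)
    return cv2.remap(im.mean(2).astype(np.float32),q[:,:1],q[:,1:],cv2.INTER_LINEAR)[:,0]
y=-.395; xs=np.arange(-4,44,1.)
p0=[446.8+39*np.cos(y),330.1+39*np.sin(y),y,0]
p1=[653.8-28*np.cos(.301)-2.4*np.sin(.301),39.6-28*np.sin(.301)+2.4*np.cos(.301),.301,60.5]
for yy in(-15,-5,5): print(yy,'init',' '.join(f"{int(x)}:{int(a)}" for x,a in zip(xs,prof(im,p0,yy,xs)))); print('now',' '.join(f"{int(x)}:{int(a)}" for x,a in zip(xs,prof(c2["pixels"],p1,yy,xs))))
```

```text
-15 init -4:23 -3:23 -2:21 -1:19 0:25 1:38 2:53 3:73 4:93 5:101 6:107 7:108 8:108 9:108 10:107 11:107 12:107 13:107 14:107 15:106 16:106 17:106 18:106 19:106 20:105 21:102 22:96 23:78 24:60 25:44 26:31 27:33 28:47 29:60 30:70 31:78 32:81 33:83 34:85 35:85 36:85 37:85 38:87 39:87 40:86 41:86 42:86 43:86
now -4:19 -3:20 -2:22 -1:17 0:12 1:22 2:37 3:56 4:76 5:90 6:100 7:103 8:103 9:104 10:104 11:104 12:105 13:105 14:104 15:103 16:104 17:105 18:105 19:105 20:105 21:104 22:101 23:96 24:81 25:66 26:69 27:73 28:86 29:99 30:106 31:111 32:112 33:111 34:111 35:111 36:112 37:112 38:114 39:114 40:115 41:116 42:118 43:123
-5 init -4:25 -3:21 -2:19 -1:20 0:27 1:39 2:54 3:77 4:100 5:111 6:119 7:123 8:123 9:122 10:122 11:122 12:121 13:120 14:118 15:118 16:119 17:121 18:122 19:123 20:123 21:120 22:116 23:100 24:81 25:61 26:43 27:34 28:43 29:55 30:70 31:83 32:86 33:88 34:88 35:87 36:86 37:85 38:84 39:86 40:88 41:86 42:84 43:85
now -4:26 -3:24 -2:22 -1:22 0:21 1:26 2:37 3:54 4:74 5:86 6:92 7:98 8:102 9:103 10:101 11:100 12:101 13:103 14:109 15:116 16:119 17:123 18:123 19:123 20:122 21:120 22:113 23:105 24:92 25:76 26:79 27:93 28:107 29:119 30:126 31:128 32:130 33:131 34:131 35:130 36:130 37:131 38:132 39:132 40:132 41:136 42:140 43:146
5 init -4:23 -3:23 -2:22 -1:22 0:24 1:37 2:52 3:75 4:95 5:111 6:120 7:126 8:126 9:126 10:124 11:122 12:123 13:124 14:125 15:125 16:125 17:126 18:127 19:128 20:129 21:125 22:119 23:104 24:82 25:59 26:42 27:31 28:43 29:58 30:71 31:83 32:87 33:88 34:88 35:87 36:87 37:86 38:85 39:85 40:85 41:85 42:85 43:85
now -4:29 -3:31 -2:29 -1:25 0:27 1:31 2:44 3:61 4:74 5:84 6:90 7:91 8:91 9:91 10:90 11:90 12:89 13:88 14:88 15:94 16:101 17:114 18:129 19:132 20:135 21:135 22:135 23:122 24:104 25:94 26:88 27:100 28:120 29:134 30:142 31:145 32:144 33:144 34:144 35:145 36:144 37:144 38:146 39:147 40:149 41:151 42:156 43:161
```

```bash
python3 -c "
from rig import *
print(finish_job())"
```

```text
the job is handed in; nothing more can be done
None
```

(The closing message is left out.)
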